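# Clamp a tool handle with the turnbuckle clamp and lock it

## Task

Lay the loose teal tool handle in the grey cradle of the turnbuckle clamp, lengthwise between its two jaws, and let go. Then grip the six-sided turnbuckle body by its flats and turn it so that its top moves to the left, away from the cradle, regripping as needed, until both jaws have drawn in and their rubber pads press firmly on the two ends of the handle. Last, push the lock lever on the nearer jaw down until it lies flat, and leave the other things on the bench where they are.

Things in the scene. Friction and masses are not known exactly. Their poses are not given: they have to be found in the camera images.
- clamp_base: Turnbuckle clamp, fixed to the bench: grey base plate 190 (x) x 290 (y) x 12 mm, its long side leading away from the robot. Origin on the bench straight below the middle of the turnbuckle axis, z up, +y along that axis towards the robot, -x to the robot's right (cradle side); yaw varies. The plate reaches from x = -140 to +50 mm.
- cradle (a point): Middle of the cradle's floor, 40 mm above the bench, 105 mm right (clamp's -x) of the turnbuckle axis; axes as the clamp's. Two grey U-shaped saddles at y = +-48 mm, 18 mm long, 35 mm wide inside, cheeks 13 mm high, lips flared out to 20 mm above the floor. The 78 mm between them is free for fingers down to 20 mm above the bench. The handle lies in it along y.
- handle_mid (a point): Centre (half-way up) of the loose teal tool handle, a flat bar 170 x 31 x 23 mm (fingers meet its sides about 26 mm apart; underside 11.5 mm below this point), 46 g. x along its length. It lies on the bench right of the clamp, roughly left-right; in the cradle either end may point to the robot.
- hex_mid (a point): Middle of the turnbuckle's aluminium hexagonal body, on its turning axis, 112 mm above the bench: 26 mm across flats, 30 across corners, 76 long along the clamp's y, between two bearing posts (inner faces 43 mm either side, 30 mm wide in x, 15 mm higher than the axis). Stiff (0.2 N m); stays where it is left.
- hex_body (a joint): Turn of the hexagonal body, rad, 0 to 2.5 (stop), starts 0 to 0.5; grows as its top moves left, away from the cradle (positive about the clamp's +y). Each rad draws both jaws in 5 mm. With the handle in the cradle the pads touch its ends at about 1.6; above 1.75 both press; 2.0 to 2.4 is a good firm clamp.
- axis_mid (a point): The same point as hex_mid, fixed to the clamp. Lean of the flats: at hex_body = 0 one pair of flats stands along a line leaning 35 degrees from vertical to the cradle's side (the clamp's -x), so fingers straddling that pair point along this line. At value q that pair leans q minus 35 degrees (positive: to the left, +x); the other two pairs 60 degrees either way.
- jaw_near_face (a point): Centre of the face of the near jaw's round rubber pad (22 mm across, sprung 2500 N/m, 4.5 mm of give), 54 mm above the bench, 105 mm right of the turnbuckle axis. Pad faces stand 93 mm either side of the middle at hex_body = 0: 8 mm at each end of the handle. The jaws are dark steel plates 75 mm high, rising to 130 mm at the turnbuckle axis.
- jaw_far_face (a point): The same on the far jaw.
- jaw_near: Jaw nearer the robot, with its threaded rod and the lock lever; slides along the clamp's y. Origin: that of the clamp, shifted by the jaw's travel (not on the jaw itself).
- jaw_far: Jaw farther from the robot, as the near one, without a lever.
- lever_hinge (a point): Pivot of the lock lever on top of the near jaw, 142 mm above the bench, above the turnbuckle axis line; its axis runs along the clamp's y.
- lever_tip (a point): Centre of the lever's black round grip (18 mm across, 27 mm long along the lever), 74 mm from the pivot along the lever (and 4.5 mm above the pivot when flat). Flat, the lever points to the left, away from the cradle (the clamp's +x).
- lock_lever (a joint): Angle of the lock lever, rad: 0 = flat, locked (its stop); starts raised, 0.85 to 1.1. Stiff (0.12 N m): it stays where it is left; push the black grip down and to the left along its arc with shut fingers.
- grip_1: The same handle; origin at the middle of its underside, 11.5 mm below handle_mid.
- whisk_head: Bystander: loose wire whisk head, 144 x 35 x 39 mm, on the bench.
- glue_bottle: Bystander: white glue bottle with red nozzle, 42 x 42 x 121 mm, upright, right of the far end of the clamp; origin in its foot.
- screwdriver: Bystander: screwdriver, 201 x 26 x 26 mm, lying left of the clamp.
- box_cutter: Bystander: orange box cutter, 158 x 21 x 17 mm, lying front left.
- tape_roll: Bystander: brown tape roll, 114 x 114 x 48 mm, lying left at the back.

How it is judged:
On the way, in this order (a step that is already met when the one before it is completed fails the run):
1. the handle lies in the cradle between the jaws, let go (x of handle_mid in the frame of cradle between -0.008 and 0.008 m and y of handle_mid in the frame of cradle between -0.0095 and 0.0095 m and z of handle_mid in the frame of cradle between 0.006 and 0.017 m and angle between the x axis of handle_mid and the y axis of cradle, either way round below 0.12 rad and contact force between the fingers and grip_1 below 0.2 N), for 0.2 s.
2. the turnbuckle has drawn both jaws in and both pads press on the handle (x of handle_mid in the frame of cradle between -0.008 and 0.008 m and y of handle_mid in the frame of cradle between -0.0095 and 0.0095 m and z of handle_mid in the frame of cradle between 0.006 and 0.017 m and angle between the x axis of handle_mid and the y axis of cradle, either way round below 0.12 rad and value of joint hex_body above 1.75 rad and contact force between each of jaw_near, jaw_far and grip_1 above 1.5 N), for 0.2 s.
3. the lock lever lies flat (value of joint lock_lever below 0.15 rad), for 0.2 s.
At the end, for the whole second after the job is handed in: The handle lies still in the cradle (centre within 8 mm across and 9.5 mm along of the cradle's middle, on its floor, aligned within 0.12 rad), the turnbuckle body stands past 1.75 rad with both jaws pressing on the handle with more than 1.5 N, and the lock lever is within 0.15 rad of flat (all of step 2 and value of joint lock_lever below 0.15 rad and linear speed of grip_1 below 0.02 m/s); the robot touches nothing.
It fails at once if a bystander (whisk head, glue bottle, screwdriver, box cutter, tape roll) is pushed more than 3 cm (distance of any of whisk_head, glue_bottle, screwdriver, box_cutter, tape_roll from where it was at the start of the episode above 0.03 m).
It also fails if it takes over 61 s, if anything falls off the work surface, if the arm or the gripper's body presses on something with over 40 N, if the wrist force passes 120 N, or if a joint passes its speed limit or range.

## Robot

A 7-joint arm with a two-finger parallel gripper is mounted at the origin on a cart in front of the work surface, level with it; the furniture and walls round the work are solid. World frame = base frame: x ahead of the robot, y to its left, z up, the work surface at z = 0. Lengths are in m, angles in rad, forces in N, time in s.
With the tool pointing down it reaches from about 0.425 to 0.925 m from the base axis. Payload 6.8 kg.
Tool frame: the origin (TCP) lies at the very end of the fingers, on their centre line; the grasp point (between the pads) lies 19 mm behind it; z points along the fingers, x is the direction in which the jaws open and shut, and the axes are right-handed (so a half turn about z gives the same grasp; the last joint's range is limited). The gripper opens to 85 mm and grips with 20 to 120 N. Pads are 22 mm wide; open, the fingers measure 114 mm over their backs; the gripper's body (76 mm by 85 mm) begins 54 mm behind the grasp point. The pads swing forward as they close: fully open they stand 13 mm farther back than shut.
Start: joints at [1.183, 0.477, 0.022, 1.555, -0.011, 1.109, -0.083], TCP at [0.186, -0.649, 0.231] pointing down, gripper open.
Joint ranges: [-2.96, 2.96], [-0.34, 2.1], [-1.41, 1.46], [0.24, 2.44], [-1.37, 4.51], [0.17, 1.92], [-2.96, 2.96]. Speed limits (rad/s): [2.39, 2.39, 3.14, 3.14, 3.14, 3.14, 3.14].

## Interface

Orientations are given as a unit quaternion [w, x, y, z].
In Python, from station import get_obs, read_camera, calibration, hand_in, recognise, outline_of, place_of gives the robot as it stands.
- The arm moves only by the tool move_arm, never from a script. Its argument "steps" is a list of rows, each an object with "fingers": the finger opening in mm, from 0 to 85.4; "translation": the shift along the world's x, y, z in mm, a list of three; "turn": the turn about the world's z in rad. In form: [{"fingers": fingers, "translation": [dx, dy, dz], "turn": turn}, ...]. A call has 1 to 10 rows; each row shifts and turns the commanded pose from where the row before left it; what a row does not reach is not made up. A row lasts 1/8 s, in which the tool goes at most 62.5 mm and 10.7 degrees, less where a joint would pass 70% of its speed; a pose out of reach is approached as far as the arm can. A call with a gripper value outside its range is refused whole. The fingers move at their own pace and stop on an object; "newtons" is the grip in N (left out, the last holds). Time passes only in rows, so rows that do not move let the fingers close. It gives the time, the measured TCP pose, the force and the opening at its end, in the units of the state.
- get_obs(): the state, without advancing time (a new reading comes with each control period).
- read_camera(name): name is "side" or "top" or "wrist"; returns the picture (480x640x3 uint8, blue, green, red); there is no depth.
- calibration(name): a dict with "camera_matrix" (3x3 intrinsics, pixels), "rvec" (rotation vector, rad) and "tvec" (3), from world to camera coordinates, as OpenCV has them. Camera axes: x right, y down, z forward; pixel columns grow to the right and rows downward; lengths in m; the calibration is good to about 2 mm. The wrist camera is an equidistant fisheye: a pixel r from the principal point sees the ray r / f radians off the axis. A picture is of the moment at which its call begins: read the wrist's pose just before it. calibration takes no time and is no camera call; for the wrist camera it gives the pose at the moment of the call.
- hand_in(): hands the job in, once; it reports no verdict.
Trained networks look in the newest picture that a camera, given by its name, has taken for a name from the list of things; names that differ only in an ending like _2 or _b are one class to them, and where a whole thing is asked for, a point or a joint stands for the part that bears it (a point fixed in the world has none). Each returns a list of dicts, best first, with "conf" (0 to 1); they miss things now and then, are a little off and sometimes report something else, mostly with a low value. They report only what shows in the picture. A call takes as long as a camera call.
- recognise(camera, name): "xy" ([column, row] in pixels, amid what is visible of it).
- outline_of(camera, name): "mask" (480x640 bool, what is visible of it) and "xy" ([column, row] in pixels, amid what is visible of it).
- place_of(camera, name): "xy" ([column, row] in pixels: a listed point, or the origin of a listed thing).
The state is a dict: "t": time; "q": joint angles; "joint_vel": joint speeds; "joint_torque": joint torques, N m; "eef_pos": TCP position; "tool_rot": TCP orientation; "contact_force": force on the tool from outside, world axes, zero at the start; "torque": the same for the moment, N m; "gripper_width": opening from 0.0 (shut) to 1.0 (fully open).
Only numpy, scipy, OpenCV 4.12 (cv2) and the standard library are available. Lean on these libraries where they do the work, as an engineer would, in place of code of your own. Each camera call takes 0.05 s, during which the arm holds its last target.

## Working session

There is one attempt and no reset: what is moved stays moved. The work goes in short steps, Python scripts to look and compute and a tool call to move; the robot and the scene stay as the last step left them, time stands still between calls to the robot, and variables do not carry over. Pictures are saved under pics/ and viewed, and the job is handed in when it is done.

Besides the shell and the picture viewer there is one more tool, called after "Call:" by a JSON object that holds its "name" and its "arguments", one argument or row to a line. move_arm: Moves the arm, as the interface text tells. Its arguments: {"type":"object","properties":{"steps":{"type":"array"},"newtons":{"type":"number"}},"required":["steps"]}

```bash
mkdir -p pics; ls
cat > h.py <<'E'
import numpy as np, cv2
from station import *
def snap(c,f):
    im=read_camera(c); cv2.imwrite(f'pics/{f}.png',im); return im
def cal(c):
    k=calibration(c); K=np.array(k['camera_matrix'],float); R=cv2.Rodrigues(np.array(k['rvec'],float))[0]; t=np.array(k['tvec'],float).ravel()
    return K,R,t
def ray(c,xy):
    K,R,t=cal(c); o=-R.T@t
    u=(xy[0]-K[0,2])/K[0,0]; v=(xy[1]-K[1,2])/K[1,1]
    if c=='wrist':
        r=np.hypot(u,v); d=np.array([u/r*np.sin(r),v/r*np.sin(r),np.cos(r)]) if r>1e-9 else np.array([0,0,1.])
    else: d=np.array([u,v,1.]); d/=np.linalg.norm(d)
    return o,R.T@d
def atz(c,xy,z):
    o,d=ray(c,xy); return o+d*(z-o[2])/d[2]
def tri(obs):
    A=np.zeros((3,3));b=np.zeros(3);rs=[ray(c,xy) for c,xy in obs]
    for o,d in rs:
        P=np.eye(3)-np.outer(d,d);A+=P;b+=P@o
    p=np.linalg.solve(A,b); return p,[np.linalg.norm((np.eye(3)-np.outer(d,d))@(p-o)) for o,d in rs]
def proj(c,p):
    K,R,t=cal(c); q=R@np.array(p,float)+t
    if c=='wrist':
        th=np.arctan2(np.hypot(q[0],q[1]),q[2]);r=np.hypot(q[0],q[1]);return np.array([K[0,2]+K[0,0]*th*q[0]/r,K[1,2]+K[1,1]*th*q[1]/r])
    return (K@q)[:2]/q[2]
E
python3 - <<'E'
from h import *
print(get_obs())
for c in ('side','top'):
    snap(c,c+'0'); K,R,t=cal(c); print(c,K.round(1).tolist(),(-R.T@t).round(3),R.round(2).tolist())
E
```

```text
pics
{'t': 0.0, 'q': array([ 1.18292139,  0.47783533,  0.02232891,  1.55642237, -0.01146852,
        1.10928787, -0.08308765]), 'joint_vel': array([-0.00092054, -0.00164277, -0.00060202, -0.00024674, -0.00093453,
        0.00027551,  0.00117786]), 'joint_torque': array([ 8.07487122e-04, -5.96462667e+01,  1.60864189e+00, -2.81201077e+01,
        1.25771749e-02,  9.40417754e-03,  5.92577592e-06]), 'eef_pos': array([ 0.18622005, -0.64820617,  0.23031416]), 'tool_rot': array([-4.83061282e-04,  7.98809719e-01, -6.01583078e-01, -7.74035949e-04]), 'contact_force': array([ 0.49828288, -0.08164972, -0.1181549 ]), 'torque': array([-0.00581199, -0.0199516 , -0.002352  ]), 'gripper_width': 1.0034688040106845}
side [[472.0, 0.0, 314.1], [0.0, 472.0, 237.9], [0.0, 0.0, 1.0]] [0.225 1.017 0.996] [[-0.95, -0.3, 0.01], [-0.19, 0.61, -0.77], [0.22, -0.74, -0.64]]
top [[571.1, 0.0, 324.3], [0.0, 571.1, 248.9], [0.0, 0.0, 1.0]] [0.292 0.026 1.598] [[-0.03, -1.0, -0.0], [-0.98, 0.03, -0.18], [0.18, -0.0, -0.98]]
```

View pics/side0.png

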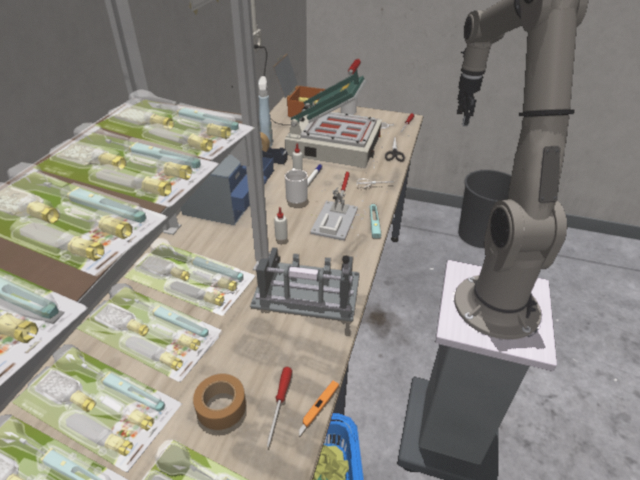

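View pics/top0.png

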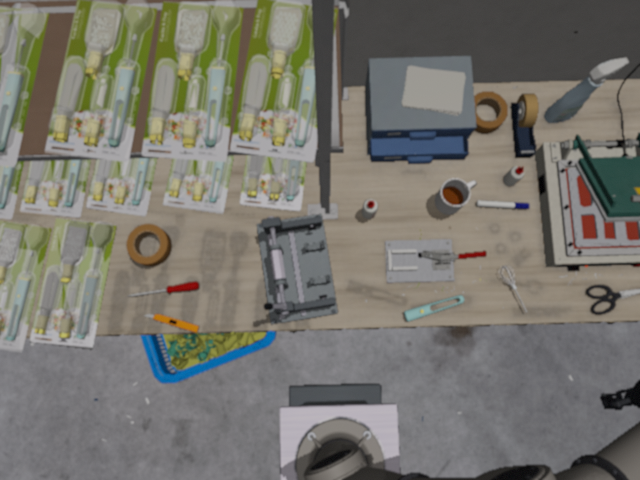

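Run:
```python
from h import *
for n in ['clamp_base','cradle','handle_mid','hex_mid','jaw_near_face','jaw_far_face','lever_hinge','lever_tip','whisk_head','glue_bottle']:
    obs=[]
    for c in ('side','top'):
        r=place_of(c,n)
        print(n,c,[(np.round(a['xy'],1).tolist(),round(a['conf'],2)) for a in r[:2]])
        if r: obs.append((c,r[0]['xy']))
    if len(obs)==2:
        p,e=tri(obs);print('   ',p.round(4),np.round(e,4))
```

```text
clamp_base side [([303.0, 304.9], 0.89)]
clamp_base top [([280.8, 272.5], 0.85), ([311.0, 228.6], 0.17)]
    [ 0.5203  0.1511 -0.0125] [0.001 0.001]
cradle side [([348.9, 270.8], 0.71)]
cradle top [([315.1, 264.5], 0.56)]
    [0.4715 0.0487 0.0653] [0.0557 0.0557]
handle_mid side [([372.4, 218.9], 0.53)]
handle_mid top [([432.6, 307.0], 0.74)]
    [ 0.4091 -0.2691  0.0165] [0.0013 0.0013]
hex_mid side [([306.0, 273.5], 0.6)]
hex_mid top [([278.1, 266.8], 0.76), ([431.6, 307.2], 0.26)]
    [0.515  0.1478 0.1113] [0.0022 0.0022]
jaw_near_face side []
jaw_near_face top [([280.3, 307.5], 0.45), ([324.6, 295.8], 0.44)]
jaw_far_face side [([279.8, 258.4], 0.54)]
jaw_far_face top [([312.8, 228.2], 0.49)]
    [0.628  0.0551 0.0551] [0.0029 0.0029]
lever_hinge side [([346.2, 272.9], 0.95)]
lever_hinge top [([281.9, 309.6], 0.81), ([433.3, 305.6], 0.29)]
    [0.4039 0.138  0.136 ] [0.0012 0.0012]
lever_tip side [([345.6, 258.1], 0.45), ([376.4, 222.9], 0.38)]
lever_tip top [([270.0, 303.2], 0.52)]
    [0.4092 0.1605 0.2078] [0.0045 0.0045]
whisk_head side [([372.3, 185.6], 0.37), ([305.5, 301.9], 0.25)]
whisk_head top [([510.9, 287.9], 0.74), ([170.7, 321.6], 0.49)]
    [ 0.4567 -0.4944  0.0014] [0.0002 0.0002]
glue_bottle side [([280.4, 234.7], 0.63)]
glue_bottle top [([364.9, 212.1], 0.56)]
    [ 0.6811 -0.0932  0.0166] [0.0011 0.0011]
```

Run:
```python
import cv2,numpy as np
t=cv2.imread('pics/top0.png');s=cv2.imread('pics/side0.png')
cv2.imwrite('pics/ct.png',cv2.resize(t[200:335,245:480],None,fx=3.4,fy=3.4,interpolation=cv2.INTER_CUBIC))
cv2.imwrite('pics/cs.png',cv2.resize(s[180:330,245:395],None,fx=4,fy=4,interpolation=cv2.INTER_CUBIC))
```

```text
(no output)
```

View pics/ct.png

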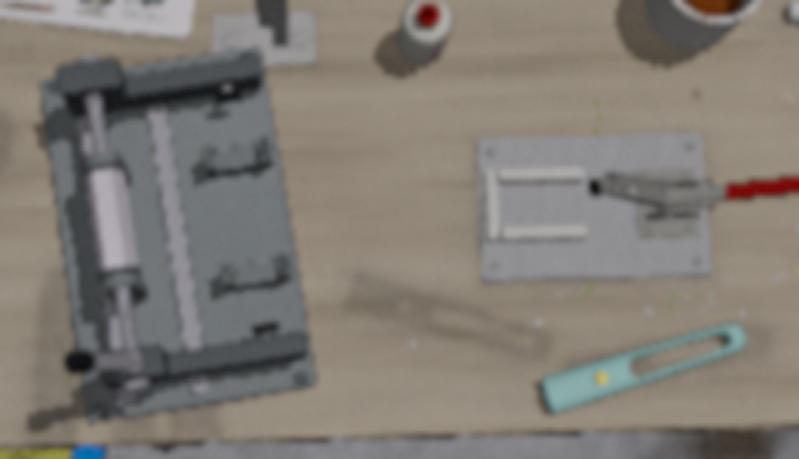

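View pics/cs.png

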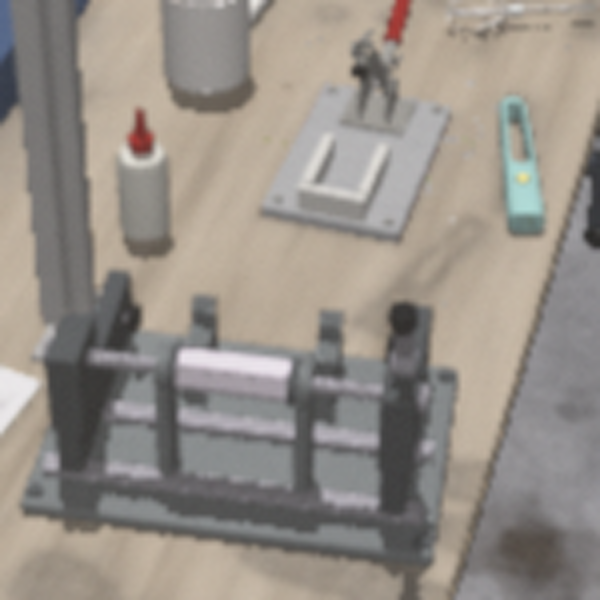

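Call:
{"name": "move_arm", "arguments": {
  "steps": [
    {"fingers": 85,"translation": [22,38,3],"turn": 0.16},
    {"fingers": 85,"translation": [22,38,3],"turn": 0.16},
    {"fingers": 85,"translation": [22,38,3],"turn": 0.16},
    {"fingers": 85,"translation": [22,38,3],"turn": 0.16},
    {"fingers": 85,"translation": [22,38,3],"turn": 0.16},
    {"fingers": 85,"translation": [22,38,3],"turn": 0.16},
    {"fingers": 85,"translation": [22,38,3],"turn": 0.16},
    {"fingers": 85,"translation": [22,38,3],"turn": 0.16},
    {"fingers": 85,"translation": [22,38,3],"turn": 0.16},
    {"fingers": 85,"translation": [22,38,3],"turn": 0.16}
  ]
}}

```text
t: 2.35
eef_pos: [0.407, -0.2676, 0.2617]
tool_rot: [0.0, 0.988, 0.156, 0.0]
contact_force: [0.2, 0.2, 0.1]
gripper_width: 0.995
```

```bash
cat >> h.py <<'E'
def st():
    o=get_obs(); w,x,y,z=o['tool_rot']; R=np.array([[1-2*(y*y+z*z),2*(x*y-w*z)],[2*(x*y+w*z),1-2*(x*x+z*z)]])
    yaw=np.arctan2(R[1,0],R[0,0])
    print('t',round(o['t'],2),'pos',(o['eef_pos']*1000).round(1),'yaw',round(np.degrees(yaw),2),'F',o['contact_force'].round(1),'T',o['torque'].round(2),'g',round(o['gripper_width']*85.4,1),'q',o['q'].round(2)); return o,yaw
E
python3 - <<'E'
from h import *
st(); snap('wrist','w1'); print(cal('wrist'))
E
```

```text
t 2.35 pos [ 407.  -267.6  261.7] yaw 17.99 F [0.2 0.2 0.1] T [-0.01  0.   -0.  ] g 84.9 q [ 0.87  0.17 -0.47  1.93  0.09  1.06  0.68]
(array([[371.64829954,   0.        , 319.72460385],
       [  0.        , 371.64829954, 239.63862792],
       [  0.        ,   0.        ,   1.        ]]), array([[ 0.94679485,  0.3218293 ,  0.00232458],
       [ 0.30673199, -0.90451959,  0.29624281],
       [ 0.09744225, -0.27976814, -0.95510983]]), array([-0.30536567, -0.41107377,  0.29734185]))
```

View pics/w1.png

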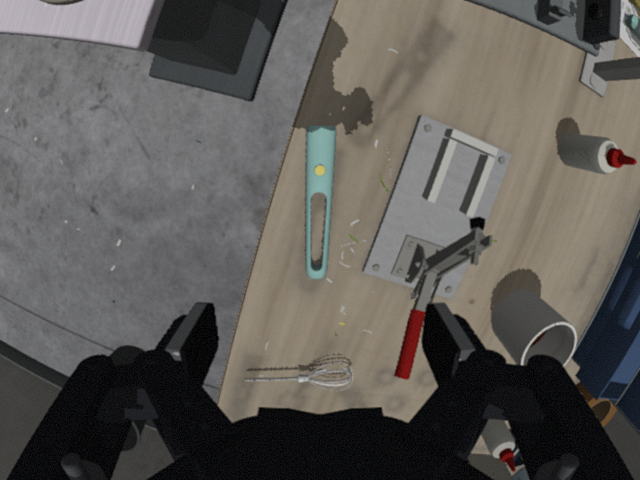

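Run:
```python
from h import *
K,R,t=cal('wrist');print((-R.T@t).round(3))
r=place_of('wrist','handle_mid');print([(a['xy'],a['conf']) for a in r])
if r: print(atz('wrist',r[0]['xy'],0.0115))
m=outline_of('wrist','grip_1')[0];print(m['conf'],m['mask'].sum())
ys,xs=np.nonzero(m['mask']);P=np.array([atz('wrist',(x,y),0.023)[:2] for x,y in zip(xs,ys)],np.float32)
print(cv2.minAreaRect(P*1000))
m=outline_of('top','grip_1')[0];print(m['conf'],m['mask'].sum())
ys,xs=np.nonzero(m['mask']);P=np.array([atz('top',(x,y),0.023)[:2] for x,y in zip(xs,ys)],np.float32)
print(cv2.minAreaRect(P*1000))
print(proj('wrist',[0.407,-0.2676,0.0]))
```

```text
[ 0.386 -0.19   0.406]
[([317.4, 207.2], 0.74)]
[ 0.41076661 -0.27464475  0.0115    ]
0.72 3239Traceback (most recent call last):
  File "<stdin>", line 6, in <module>
  File "h.py", line 16, in atz
    o,d=ray(c,xy); return o+d*(z-o[2])/d[2]
        ~~~^^^^^^
  File "h.py", line 9, in ray
    K,R,t=cal(c); o=-R.T@t
          ~~~^^^
  File "h.py", line 6, in cal
    k=calibration(c); K=np.array(k['camera_matrix'],float); R=cv2.Rodrigues(np.array(k['rvec'],float))[0]; t=np.array(k['tvec'],float).ravel()
ValueError: time passes only in moves, steps and waits
```

```bash
cat >> h.py <<'E'
_c={}
_cal0=cal
def cal(c):
    if c not in _c: _c[c]=_cal0(c)
    return _c[c]
E
python3 - <<'E'
from h import *
for c in ('wrist','top'):
    if c=='top': snap('top','t1')
    m=outline_of(c,'grip_1')[0];print(m['conf'],m['mask'].sum())
    np.save('pics/m_'+c,m['mask'])
    ys,xs=np.nonzero(m['mask']);P=np.array([atz(c,(x,y),0.02)[:2] for x,y in zip(xs,ys)],np.float32)
    print(cv2.minAreaRect(P*1000))
print(proj('wrist',[0.407,-0.2676,0.0]))
E
```

```text
0.72 3239
((406.082763671875, -275.5060119628906), (31.464773178100586, 169.05311584472656), 14.599078178405762)
0.65 275
((395.1920166015625, -229.76161193847656), (28.355619430541992, 76.04988861083984), 16.720415115356445)
[320.20064395 195.28714162]
```

Call:
{"name": "move_arm", "arguments": {
  "steps": [
    {"fingers": 85,"translation": [0,-8,-50],"turn": -0.06},
    {"fingers": 70,"translation": [0,0,-55],"turn": 0},
    {"fingers": 60,"translation": [0,0,-55],"turn": 0},
    {"fingers": 60,"translation": [0,0,-50],"turn": 0},
    {"fingers": 60,"translation": [0,0,-30],"turn": 0},
    {"fingers": 60,"translation": [0,0,-14],"turn": 0},
    {"fingers": 60,"translation": [0,0,0],"turn": 0}
  ]
}}

```text
t: 3.52
eef_pos: [0.4059, -0.2773, 0.0069]
tool_rot: [-0.0, 0.992, 0.124, -0.001]
contact_force: [-0.2, -0.6, 1.1]
gripper_width: 0.703
```

Run:
```python
from h import *
st(); snap('wrist','w2')
```

```text
t 3.52 pos [ 405.9 -277.3    6.9] yaw 14.19 F [-0.2 -0.6  1.1] T [-0.03 -0.04 -0.  ] g 60.0 q [ 0.75  0.55 -0.33  2.12  0.35  0.52  0.4 ]
```

View pics/w2.png

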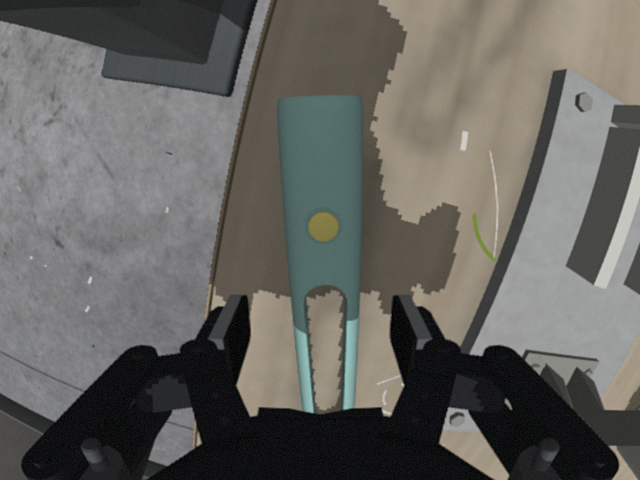

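Call:
{"name": "move_arm", "arguments": {
  "steps": [
    {"fingers": 20,"translation": [0,0,0],"turn": 0},
    {"fingers": 10,"translation": [0,0,0],"turn": 0},
    {"fingers": 10,"translation": [0,0,0],"turn": 0},
    {"fingers": 10,"translation": [0,0,0],"turn": 0}
  ],
  "newtons": 30
}}

```text
t: 4.08
eef_pos: [0.4073, -0.2774, 0.0086]
tool_rot: [0.001, 0.992, 0.124, 0.001]
contact_force: [-0.4, 0.4, 6.5]
gripper_width: 0.3
```

Run:
```python
from h import *
st(); snap('wrist','w3')
r=place_of('wrist','handle_mid');print([(a['xy'],a['conf']) for a in r])
if r: print(atz('wrist',r[0]['xy'],0.0115))
```

```text
t 4.08 pos [ 407.3 -277.4    8.6] yaw 14.28 F [-0.4  0.4  6.5] T [0.02 0.15 0.11] g 25.6 q [ 0.75  0.55 -0.34  2.12  0.35  0.52  0.4 ]
[]
```

View pics/w3.png

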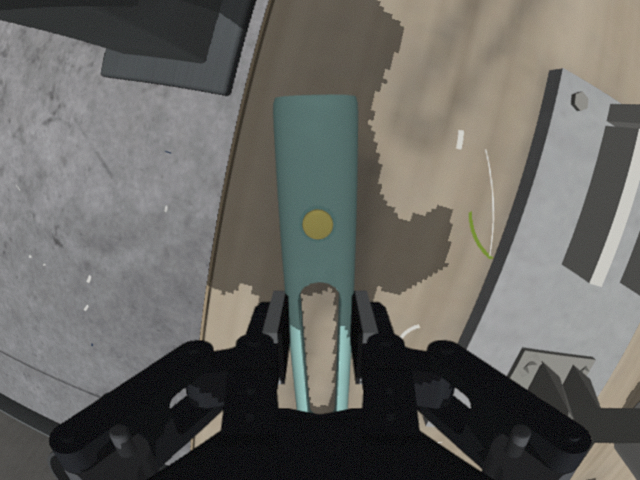

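Run:
```python
from h import *
o,y=st()
for px in [(276,99),(354,97),(315,96),(315,103)]:
  for z in (0.023,0.0):
    p=atz('wrist',px,z); d=p-o['eef_pos']; print(px,z,p.round(4), 'along',-d[0]*np.sin(y)+d[1]*np.cos(y),'across',d[0]*np.cos(y)+d[1]*np.sin(y))
```

```text
t 4.17 pos [ 407.3 -277.4    8.6] yaw 14.28 F [-0.3  0.1  6.3] T [0.03 0.14 0.13] g 25.8 q [ 0.75  0.55 -0.34  2.12  0.35  0.52  0.4 ]
(276, 99) 0.023 [ 0.3719 -0.1979  0.023 ] along 0.08570478565270885 across -0.014700932949140145
(276, 99) 0.0 [ 0.3689 -0.1969  0.    ] along 0.087475595105984 across -0.017352514524068136
(354, 97) 0.023 [ 0.3976 -0.1908  0.023 ] along 0.08631043206982605 across 0.011997334009274538
(354, 97) 0.0 [ 0.3992 -0.1884  0.    ] along 0.08818883243559311 across 0.014088603746306862
(315, 96) 0.023 [ 0.3846 -0.1938  0.023 ] along 0.08653130426813146 across -0.0013328166745174043
(315, 96) 0.0 [ 0.3839 -0.192   0.    ] along 0.08844894178727405 across -0.0016096003679840383
(315, 103) 0.023 [ 0.3852 -0.1962  0.023 ] along 0.0840792245022982 across -0.0013355413877772677
(315, 103) 0.0 [ 0.3846 -0.1948  0.    ] along 0.08556125885092306 across -0.0016128091167762412
```

Call:
{"name": "move_arm", "arguments": {
  "steps": [
    {"fingers": 10,"translation": [0,0,40],"turn": 0},
    {"fingers": 10,"translation": [0,0,60],"turn": 0},
    {"fingers": 10,"translation": [0,0,60],"turn": 0},
    {"fingers": 10,"translation": [0,0,60],"turn": 0.17},
    {"fingers": 10,"translation": [15,40,20],"turn": 0.17},
    {"fingers": 10,"translation": [15,40,0],"turn": 0.17},
    {"fingers": 10,"translation": [15,40,0],"turn": 0.17},
    {"fingers": 10,"translation": [0,40,0],"turn": 0.17},
    {"fingers": 10,"translation": [0,40,0],"turn": 0.17},
    {"fingers": 10,"translation": [0,20,0],"turn": 0.17}
  ]
}}

```text
t: 5.42
eef_pos: [0.4511, -0.0544, 0.2479]
tool_rot: [0.001, 0.749, 0.662, 0.0]
contact_force: [-0.2, -0.2, -0.7]
gripper_width: 0.294
```

Run:
```python
from h import *
st(); snap('wrist','w4')
```

```text
t 5.42 pos [451.1 -54.4 247.9] yaw 82.94 F [-0.2 -0.2 -0.7] T [-0.01 -0.07 -0.01] g 25.1 q [ 0.73  0.17 -0.81  2.    0.14  1.03  1.3 ]
```

View pics/w4.png

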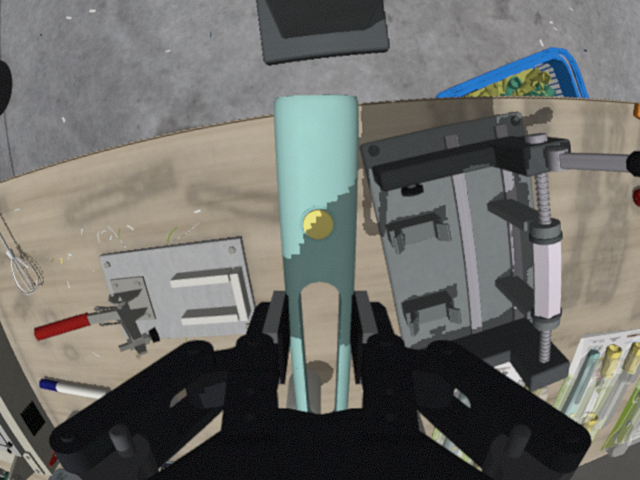

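```bash
cat > pose.py <<'E'
from h import *
from scipy.optimize import least_squares
q0=0.25
pts={'clamp_base':(0,0,0),'cradle':(-.105,0,.040),'hex_mid':(0,0,.112),'axis_mid':(0,0,.112),'jaw_near_face':(-.105,.093-.005*q0,.054),'jaw_far_face':(-.105,-.093+.005*q0,.054)}
def collect(c):
    out=[]
    for n in pts:
        r=place_of(c,n)
        for a in r[:1]: out.append((c,n,a['xy'],a['conf'])); print(c,n,np.round(a['xy'],1),round(a['conf'],2))
    return out
def fit(obs,p0=(0.515,0.148,np.radians(95))):
    def res(p):
        c,s=np.cos(p[2]),np.sin(p[2]);e=[]
        for cam,n,xy,cf in obs:
            a=pts[n];w=np.array([p[0]+c*a[0]-s*a[1],p[1]+s*a[0]+c*a[1],a[2]])
            f=1.0 if cam=='wrist' else 1.0
            e.append((proj(cam,w)-xy)*cf)
        return np.concatenate(e)
    r=least_squares(res,p0,loss='soft_l1',f_scale=1.5)
    for o,e in zip(obs,r.fun.reshape(-1,2)): print(o[0],o[1],e.round(1))
    print('x,y,yaw',r.x[:2].round(4),np.degrees(r.x[2]).round(2)); return r.x
E
python3 - <<'E'
from pose import *
obs=[]
for c in ('wrist','top','side'):
    if c!='wrist': snap(c,c+'2')
    obs+=collect(c)
fit(obs); print(); fit([o for o in obs if o[0]=='wrist'])
im=cv2.imread('pics/w4.png');cv2.imwrite('pics/w4c.png',cv2.resize(im[90:390,350:640],None,fx=2,fy=2,interpolation=cv2.INTER_CUBIC))
E
```

```text
wrist clamp_base [497.  241.1] 0.95
wrist cradle [425.8 275.2] 0.98
wrist hex_mid [549.3 274.8] 0.91
wrist axis_mid [545.  278.7] 0.87
wrist jaw_near_face [413.7 192.6] 0.61
top clamp_base [281.7 271.2] 0.86
top cradle [316.  263.3] 0.64
top hex_mid [278.5 265.2] 0.95
top axis_mid [274.5 265.3] 0.85
top jaw_near_face [271.7 305.8] 0.7
top jaw_far_face [312.8 229.9] 0.37
side clamp_base [305.3 301.4] 0.75
side cradle [313.4 265.9] 0.68
side hex_mid [303.6 277.1] 0.74
side axis_mid [302.1 272.2] 0.67
side jaw_far_face [281.2 256.7] 0.47
wrist clamp_base [ 0.9 -1.3]
wrist cradle [-0.3 -1.1]
wrist hex_mid [-2.1  0.3]
wrist axis_mid [ 1.8 -3.1]
wrist jaw_near_face [ 0.5 -0.4]
top clamp_base [-0.2 -1.2]
top cradle [ 1.3 -0.5]
top hex_mid [-0.3 -1.3]
top axis_mid [ 3.1 -1.3]
top jaw_near_face [35.6 -7.6]
top jaw_far_face [ 0.3 -0.2]
side clamp_base [-2.4 -0.4]
side cradle [-2.8 -0.1]
side hex_mid [-1.5 -3.5]
side axis_mid [-0.3  0.1]
side jaw_far_face [-1.   0.7]
x,y,yaw [0.5251 0.148 ] 96.39

wrist clamp_base [ 0.7 -0.2]
wrist cradle [-0.6 -0. ]
wrist hex_mid [-2.4  1.5]
wrist axis_mid [ 1.4 -1.9]
wrist jaw_near_face [0.4 0.4]
x,y,yaw [0.5264 0.1477] 96.33
```

View pics/w4c.png

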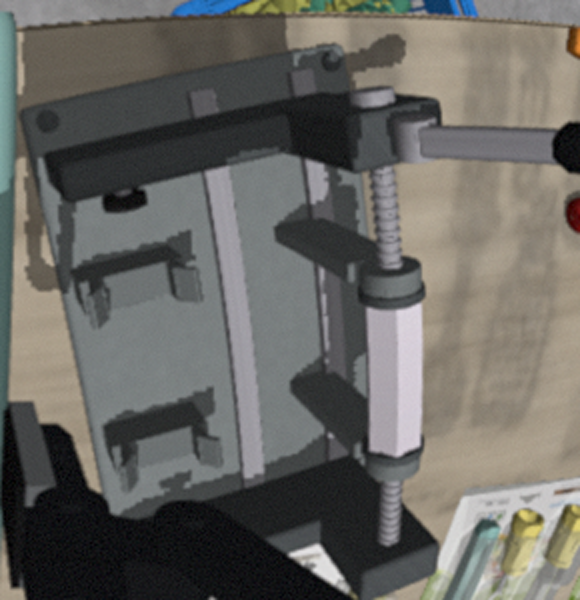

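Run:
```python
from h import *
im=cv2.imread('pics/w4.png')
S=3
def W(a,p=(0.5255,0.148,np.radians(96.4))):
    c,s=np.cos(p[2]),np.sin(p[2]); return [p[0]+c*a[0]-s*a[1],p[1]+s*a[0]+c*a[1],a[2]]
crop=cv2.resize(im[100:390,360:620],None,fx=S,fy=S,interpolation=cv2.INTER_CUBIC)
def pl(pts,col):
    P=np.array([(proj('wrist',W(a))-[360,100])*S for a in pts]).astype(np.int32);cv2.polylines(crop,[P],True,col,1)
for y0 in (-.048,.048):
    pl([(-.105+sx*.0175,y0+sy*.009,.040) for sx,sy in ((-1,-1),(1,-1),(1,1),(-1,1))],(0,255,255))
    pl([(-.105+sx*.0175,y0+sy*.009,.053) for sx,sy in ((-1,-1),(1,-1),(1,1),(-1,1))],(0,0,255))
pl([(-.14,-.145,.012),(.05,-.145,.012),(.05,.145,.012),(-.14,.145,.012)],(0,255,0))
pl([(0,-.038,.125),(0,.038,.125)],(255,0,0))
for s in(-1,1): pl([(-.015,.043*s,.127),(.015,.043*s,.127)],(255,0,255))
cv2.imwrite('pics/ov.png',cv2.resize(crop,(720,800))[:600])
```

```text
(no output)
```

View pics/ov.png

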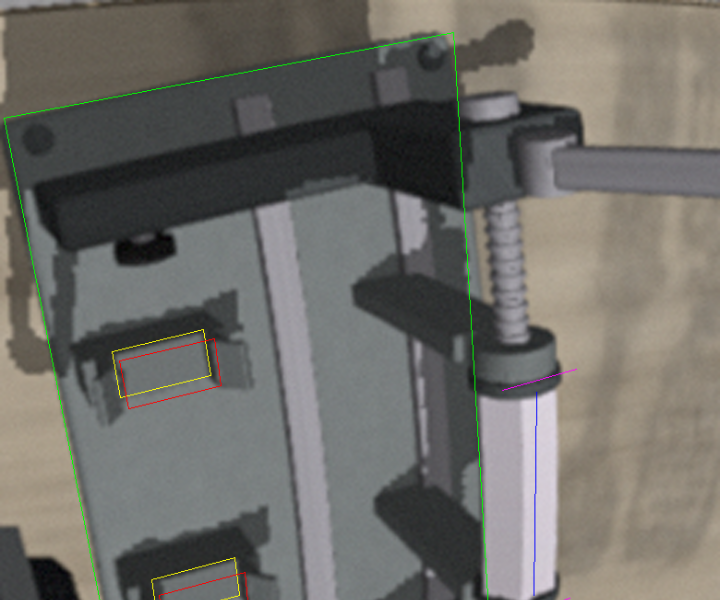

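Call:
{"name": "move_arm", "arguments": {
  "steps": [
    {"fingers": 10,"translation": [25,28,0],"turn": 0.08},
    {"fingers": 10,"translation": [25,28,0],"turn": 0.08},
    {"fingers": 10,"translation": [24,28,-30],"turn": 0.075},
    {"fingers": 10,"translation": [12,14,-50],"turn": 0},
    {"fingers": 10,"translation": [0,0,-50],"turn": 0},
    {"fingers": 10,"translation": [0,0,-20],"turn": 0},
    {"fingers": 10,"translation": [0,0,0],"turn": 0}
  ]
}}

```text
t: 7.35
eef_pos: [0.5369, 0.041, 0.0968]
tool_rot: [-0.001, 0.67, 0.743, -0.001]
contact_force: [0.2, 1.1, -0.5]
gripper_width: 0.294
```

Run:
```python
from h import *
st(); snap('wrist','w5'); snap('side','s5')
s=cv2.imread('pics/s5.png'); cv2.imwrite('pics/cs5.png',cv2.resize(s[180:330,230:400],None,fx=4,fy=4,interpolation=cv2.INTER_CUBIC))
```

```text
t 7.35 pos [536.9  41.   96.8] yaw 95.9 F [ 0.2  1.1 -0.5] T [-0.    0.03 -0.02] g 25.1 q [ 0.4   0.54 -0.75  1.96  0.49  0.84  1.05]
```

View pics/w5.png

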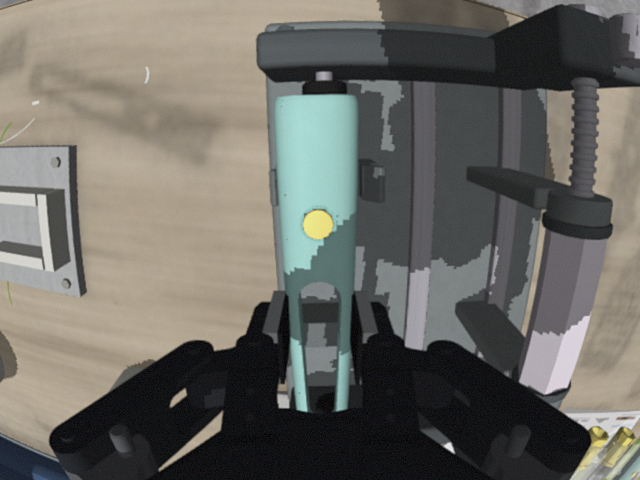

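View pics/cs5.png

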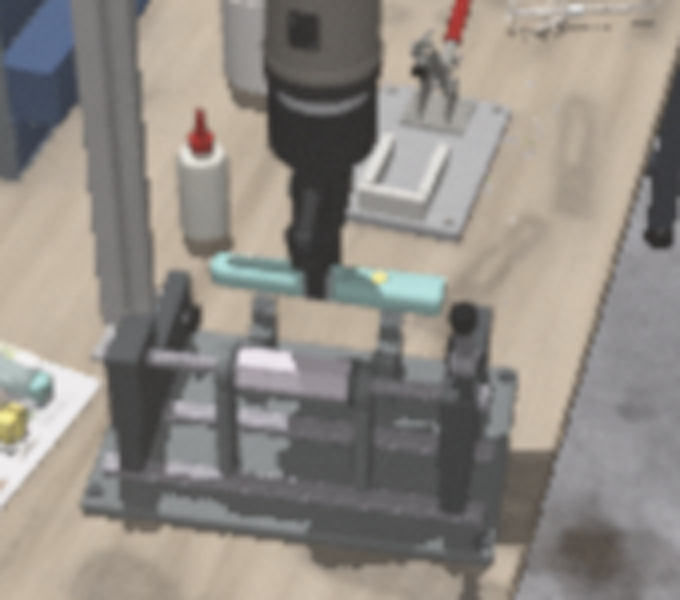

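Run:
```python
from pose import *
obs=collect('wrist'); 
p=np.array([0.5255,0.148,np.radians(96.4)])
def W(a):
    c,s=np.cos(p[2]),np.sin(p[2]); return [p[0]+c*a[0]-s*a[1],p[1]+s*a[0]+c*a[1],a[2]]
for n in pts: print(n,proj('wrist',W(pts[n])).round(1))
print('near saddle right cheek inner/outer top', proj('wrist',W((-.0875,.039,.053))).round(1),proj('wrist',W((-.0875,.057,.053))).round(1),'pad',proj('wrist',W((-.105,.093,.054))).round(1))
print(W((-.105,0,.04)))
fit(obs,p)
```

```text
wrist clamp_base [473.4 241.5] 0.84
wrist hex_mid [561.3 309.1] 0.92
wrist axis_mid [559.6 309.9] 0.55
wrist jaw_near_face [322.8  98.1] 0.97
wrist jaw_far_face [331.3 401.1] 0.84
clamp_base [469.6 237.8]
cradle [324.9 259.5]
hex_mid [553.5 308.9]
axis_mid [553.5 308.9]
jaw_near_face [324.   94.5]
jaw_far_face [325.6 396.9]
near saddle right cheek inner/outer top [358.5 197.2] [358.9 162.7] pad [324.  92.]
[np.float64(0.5372042378816642), np.float64(0.04365436848813738), 0.04]
wrist clamp_base [-0.6 -2.8]
wrist hex_mid [-3.6 -0.1]
wrist axis_mid [-1.2 -0.5]
wrist jaw_near_face [2.2 1.4]
wrist jaw_far_face [ 0.9 -1.2]
x,y,yaw [0.5255 0.1505] 97.64
```

Call:
{"name": "move_arm", "arguments": {
  "steps": [
    {"fingers": 10,"translation": [1,3,-10],"turn": 0.0},
    {"fingers": 10,"translation": [0,0,-12],"turn": 0},
    {"fingers": 10,"translation": [0,0,-12],"turn": 0},
    {"fingers": 10,"translation": [0,0,-8],"turn": 0},
    {"fingers": 10,"translation": [0,0,-4],"turn": 0},
    {"fingers": 10,"translation": [0,0,0],"turn": 0}
  ]
}}

```text
t: 8.5
eef_pos: [0.5383, 0.0443, 0.0511]
tool_rot: [-0.0, 0.67, 0.743, -0.0]
contact_force: [0.5, -0.3, -0.9]
gripper_width: 0.299
```

Run:
```python
from h import *
st(); snap('wrist','w6')
```

```text
t 8.5 pos [538.3  44.3  51.1] yaw 95.92 F [ 0.5 -0.3 -0.9] T [ 0.   -0.01  0.09] g 25.6 q [ 0.35  0.61 -0.7   1.98  0.56  0.76  0.99]
```

View pics/w6.png

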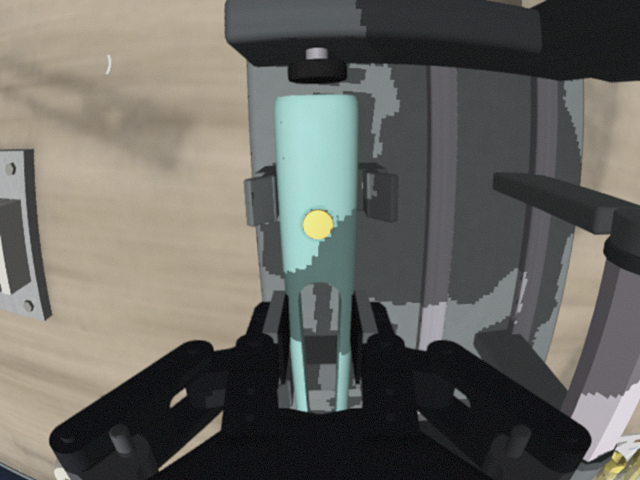

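Call:
{"name": "move_arm", "arguments": {
  "steps": [
    {"fingers": 10,"translation": [0,0,-2],"turn": 0.0},
    {"fingers": 35,"translation": [0,0,0],"turn": 0},
    {"fingers": 45,"translation": [0,0,0],"turn": 0},
    {"fingers": 50,"translation": [0,0,0],"turn": 0}
  ]
}}

```text
t: 9.05
eef_pos: [0.5386, 0.0442, 0.0495]
tool_rot: [0.0, 0.67, 0.743, 0.0]
contact_force: [-0.1, -0.3, -0.4]
gripper_width: 0.583
```

Run:
```python
from h import *
st(); snap('wrist','w7')
```

```text
t 9.05 pos [538.6  44.2  49.5] yaw 95.91 F [-0.1 -0.3 -0.4] T [ 0.02 -0.02  0.04] g 49.8 q [ 0.35  0.61 -0.7   1.98  0.56  0.76  0.98]
```

View pics/w7.png

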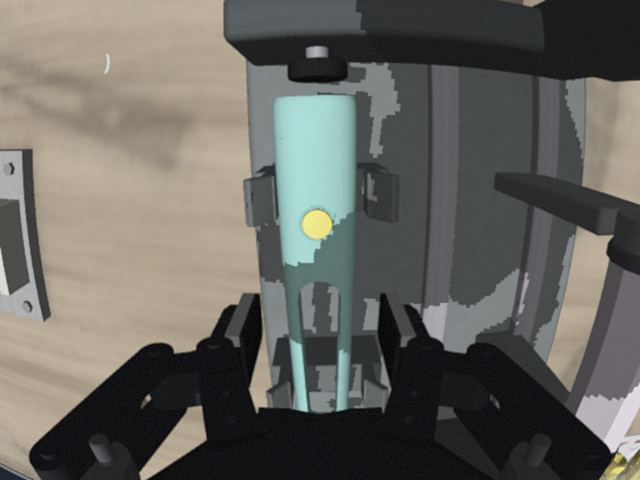

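Call:
{"name": "move_arm", "arguments": {
  "steps": [
    {"fingers": 50,"translation": [0,0,20],"turn": 0.0},
    {"fingers": 50,"translation": [0,0,50],"turn": 0},
    {"fingers": 50,"translation": [0,0,55],"turn": 0},
    {"fingers": 40,"translation": [-3,25,25],"turn": 0.015},
    {"fingers": 36,"translation": [-5,40,0],"turn": 0.0},
    {"fingers": 36,"translation": [-5,30,0],"turn": 0},
    {"fingers": 36,"translation": [0,0,0],"turn": 0}
  ]
}}

```text
t: 9.98
eef_pos: [0.5247, 0.1425, 0.2011]
tool_rot: [0.0, 0.662, 0.749, 0.001]
contact_force: [0.9, -0.6, -0.7]
gripper_width: 0.424
```

Run:
```python
from pose import *
st(); snap('wrist','w8')
obs=collect('wrist'); fit(obs)
for n in ('cradle','handle_mid','lever_tip','lever_hinge','hex_mid'):
    r=place_of('wrist',n);print(n,[(np.round(a['xy'],1),round(a['conf'],2)) for a in r[:1]])
    if n=='handle_mid' and r: print(atz('wrist',r[0]['xy'],0.0515))
```

```text
t 9.97 pos [524.7 142.5 201.1] yaw 97.07 F [ 0.9 -0.6 -0.7] T [ 0.03 -0.03  0.01] g 36.2 q [ 0.3   0.42 -0.86  1.86  0.37  1.03  0.98]
wrist clamp_base [327.  205.9] 0.77
wrist cradle [207.1 218.5] 0.62
wrist hex_mid [336.2 242. ] 0.97
wrist axis_mid [330.9 241.9] 0.78
wrist jaw_near_face [195.5 107.4] 0.61
wrist jaw_far_face [211.3 319.5] 0.64
wrist clamp_base [0.7 0.2]
wrist cradle [ 0.1 -1. ]
wrist hex_mid [-4.7 -0. ]
wrist axis_mid [0.4 0. ]
wrist jaw_near_face [0.7 1.1]
wrist jaw_far_face [ 1.3 -0.7]
x,y,yaw [0.5227 0.1451] 96.67
cradle [(array([207.1, 218.5]), 0.62)]
handle_mid [(array([202.8, 226.7]), 0.71)]
[0.54067184 0.04038012 0.0515    ]
lever_tip [(array([327.7, 204.9]), 0.71)]
lever_hinge [(array([334.3,  58. ]), 0.59)]
hex_mid [(array([336.2, 242. ]), 0.97)]
```

View pics/w8.png

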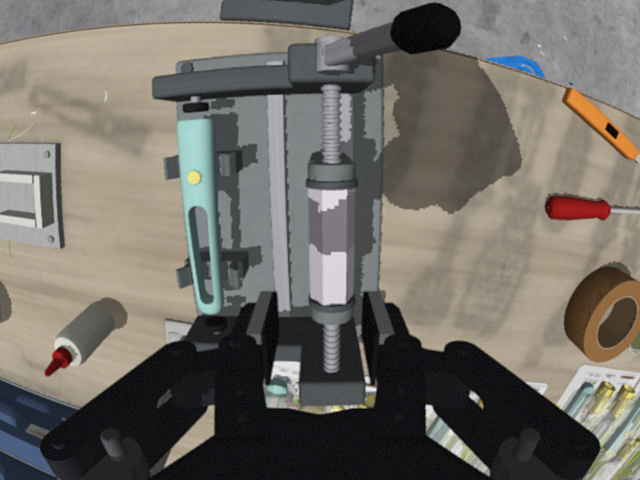

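Run:
```python
from h import *
im=cv2.imread('pics/w8.png'); cv2.imwrite('pics/w8c.png',cv2.resize(im[150:330,270:400],None,fx=4.4,fy=3.3,interpolation=cv2.INTER_CUBIC))
o,d=ray('wrist',(331,241)); print(o)
p=(0.524,0.1465,np.radians(96.7));c,s=np.cos(p[2]),np.sin(p[2])
for row in (205,240,290):
  for col in range(304,362,3):
    # intersect ray with cylinder-angle: find lateral angle of ray about axis plane y
    o,d=ray('wrist',(col,row)); oc=o[:2]-p[:2]; ox=c*oc[0]+s*oc[1]; dx=c*d[0]+s*d[1]
    # direction in cross-section
    if row==240: print(col, 'X at z=.125',round(1000*(ox+dx*(.125-o[2])/d[2]),1),'at .112',round(1000*(ox+dx*(.112-o[2])/d[2]),1))
```

```text
[0.45073698 0.12992555 0.3433052 ]
304 X at z=.125 -17.6 at .112 -18.2
307 X at z=.125 -15.8 at .112 -16.3
310 X at z=.125 -14.0 at .112 -14.3
313 X at z=.125 -12.1 at .112 -12.4
316 X at z=.125 -10.3 at .112 -10.4
319 X at z=.125 -8.4 at .112 -8.4
322 X at z=.125 -6.6 at .112 -6.5
325 X at z=.125 -4.7 at .112 -4.5
328 X at z=.125 -2.9 at .112 -2.6
331 X at z=.125 -1.0 at .112 -0.6
334 X at z=.125 0.8 at .112 1.3
337 X at z=.125 2.7 at .112 3.3
340 X at z=.125 4.5 at .112 5.3
343 X at z=.125 6.4 at .112 7.2
346 X at z=.125 8.2 at .112 9.2
349 X at z=.125 10.1 at .112 11.1
352 X at z=.125 11.9 at .112 13.1
355 X at z=.125 13.8 at .112 15.1
358 X at z=.125 15.7 at .112 17.1
361 X at z=.125 17.5 at .112 19.0
```

View pics/w8c.png

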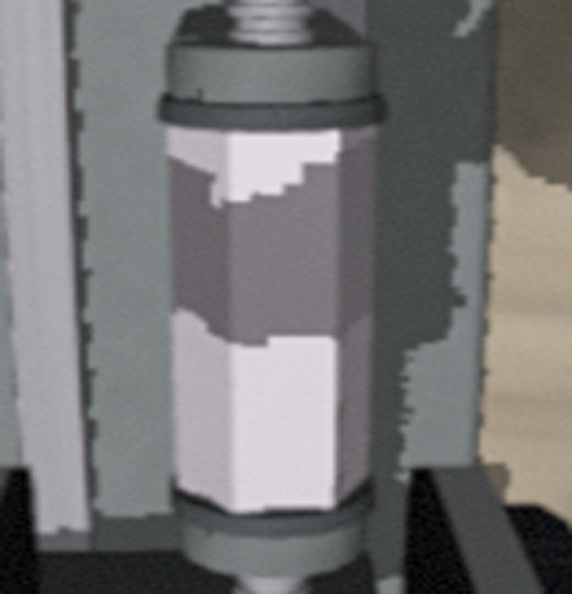

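Call:
{"name": "move_arm", "arguments": {
  "steps": [
    {"fingers": 36,"translation": [-3.4,29,-30],"turn": 0.0},
    {"fingers": 36,"translation": [0,0,-30],"turn": 0},
    {"fingers": 36,"translation": [0,0,-10],"turn": 0},
    {"fingers": 36,"translation": [0,0,-2],"turn": 0},
    {"fingers": 36,"translation": [0,0,0],"turn": 0}
  ]
}}

```text
t: 11.2
eef_pos: [0.5227, 0.1682, 0.1282]
tool_rot: [0.0, 0.664, 0.747, 0.001]
contact_force: [0.6, 0.3, 0.2]
gripper_width: 0.423
```

Run:
```python
from h import *
st(); snap('side','s9'); snap('wrist','w9')
s=cv2.imread('pics/s9.png'); cv2.imwrite('pics/cs9.png',cv2.resize(s[180:330,230:400],None,fx=4,fy=4,interpolation=cv2.INTER_CUBIC))
```

```text
t 11.2 pos [522.7 168.2 128.2] yaw 96.73 F [0.6 0.3 0.2] T [-0.02 -0.04  0.02] g 36.1 q [ 0.2   0.52 -0.8   1.91  0.47  0.91  0.85]
```

View pics/cs9.png

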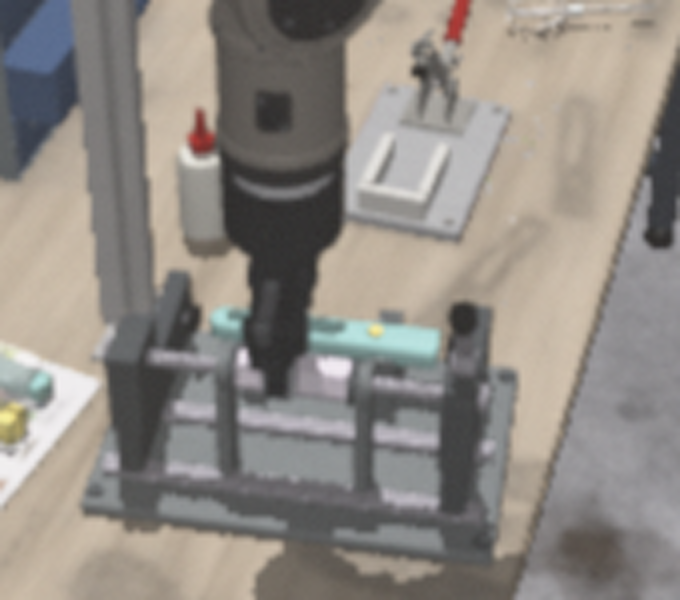

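View pics/w9.png

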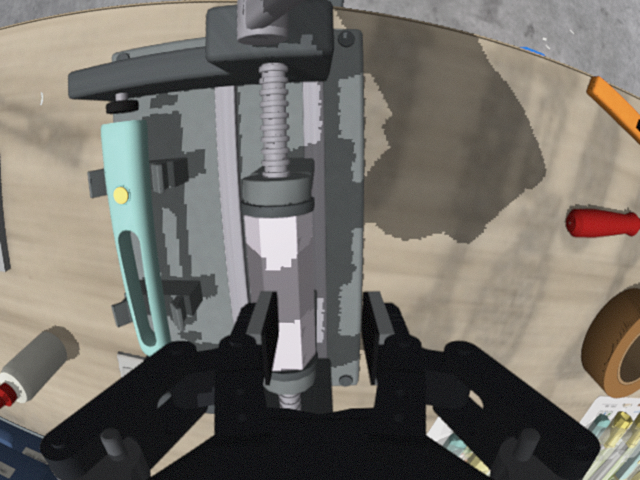

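Call:
{"name": "move_arm", "arguments": {
  "steps": [
    {"fingers": 36,"translation": [0,0,-2],"turn": 0.0},
    {"fingers": 36,"translation": [0,0,-1],"turn": 0},
    {"fingers": 36,"translation": [0,0,-1],"turn": 0},
    {"fingers": 36,"translation": [0,0,-1],"turn": 0}
  ]
}}

```text
t: 11.8
eef_pos: [0.5223, 0.1682, 0.1242]
tool_rot: [0.001, 0.664, 0.748, -0.0]
contact_force: [-7.4, -3.9, 24.6]
gripper_width: 0.422
```

Call:
{"name": "move_arm", "arguments": {
  "steps": [
    {"fingers": 36,"translation": [0,0,12],"turn": 0.0},
    {"fingers": 36,"translation": [2,-17.6,0],"turn": 0},
    {"fingers": 36,"translation": [0,0,-8],"turn": 0},
    {"fingers": 36,"translation": [0,0,-5],"turn": 0},
    {"fingers": 36,"translation": [0,0,0],"turn": 0}
  ]
}}

```text
t: 12.42
eef_pos: [0.5233, 0.1507, 0.1203]
tool_rot: [-0.001, 0.664, 0.748, -0.001]
contact_force: [-0.5, -0.3, 0.7]
gripper_width: 0.421
```

```bash
cat >> h.py <<'E'
C0=(0.524,0.1465,np.radians(96.7))
def tipX(w=None):
    o,y=st(); d=o['eef_pos'][:2]-C0[:2]; c,s=np.cos(C0[2]),np.sin(C0[2]); X=(c*d[0]+s*d[1])*1000; Y=(-s*d[0]+c*d[1])*1000; g=o['gripper_width']*85.4/2
    print('TCP X %.1f Y %.1f Zrel %.1f  right edge %.1f left edge %.1f'%(X,Y,o['eef_pos'][2]*1000-112,X-g,X+g)); 
    F=o['contact_force']; print('F clamp X %.1f Y %.1f Z %.1f'%(c*F[0]+s*F[1],-s*F[0]+c*F[1],F[2]))
E
python3 - <<'E'
from h import *
tipX()
E
```

```text
t 12.43 pos [523.3 150.7 120.3] yaw 96.79 F [-0.5 -0.3  0.7] T [ 0.05  0.01 -0.01] g 35.9 q [ 0.23  0.53 -0.8   1.93  0.48  0.89  0.87]
TCP X 4.2 Y 0.2 Zrel 8.3  right edge -13.7 left edge 22.2
F clamp X -0.2 Y 0.5 Z 0.7
```

Call:
{"name": "move_arm", "arguments": {
  "steps": [
    {"fingers": 36,"translation": [-0.6,5,1.3],"turn": 0.0},
    {"fingers": 36,"translation": [-0.3,2.5,0.5],"turn": 0},
    {"fingers": 36,"translation": [-0.2,2.2,1],"turn": 0},
    {"fingers": 36,"translation": [-0.2,2.2,0.8],"turn": 0},
    {"fingers": 36,"translation": [0,0,0],"turn": 0}
  ]
}}

```text
t: 13.05
eef_pos: [0.5228, 0.1628, 0.1251]
tool_rot: [0.0, 0.664, 0.748, 0.0]
contact_force: [0.1, -0.2, -0.3]
gripper_width: 0.419
```

Run:
```python
from h import *
tipX(); im=snap('wrist','w10'); cv2.imwrite('pics/w10c.png',cv2.resize(im[150:420,200:420],None,fx=2.7,fy=2.2,interpolation=cv2.INTER_CUBIC))
```

```text
t 13.05 pos [522.8 162.8 125.1] yaw 96.79 F [ 0.1 -0.2 -0.3] T [-0.01 -0.01 -0.01] g 35.8 q [ 0.21  0.52 -0.8   1.92  0.47  0.9   0.86]
TCP X 16.3 Y -0.7 Zrel 13.1  right edge -1.6 left edge 34.2
F clamp X -0.2 Y -0.1 Z -0.3
```

View pics/w10c.png

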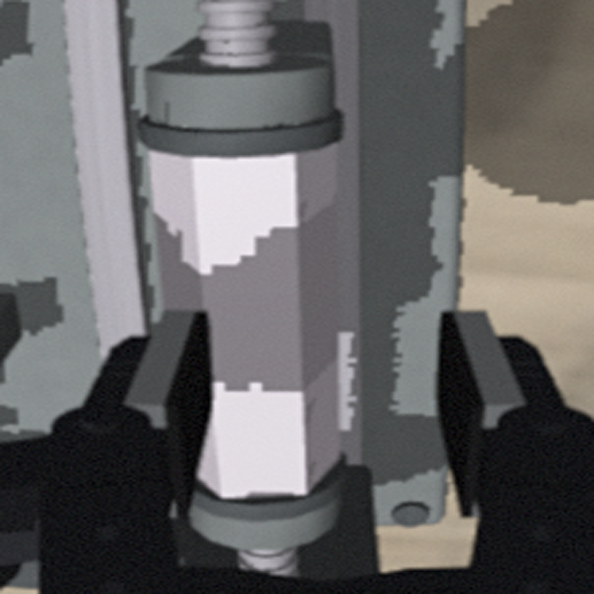

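```bash
cat >> h.py <<'E'
def hexq(row,cols):
    """cols of visible corners (left sil, c1, c2, right sil...) -> theta by solving ray/circle r=15"""
    c,s=np.cos(C0[2]),np.sin(C0[2]); out=[]
    for col in cols:
        o,d=ray('wrist',(col,row)); oc=o[:2]-np.array(C0[:2]); ox=(c*oc[0]+s*oc[1])*1000; dx=c*d[0]+s*d[1]; oz=(o[2]-.112)*1000; dz=d[2]
        A=dx*dx+dz*dz;B=2*(ox*dx+oz*dz);Cc=ox*ox+oz*oz-15.01**2;D=B*B-4*A*Cc
        t=(-B-np.sqrt(max(D,0)))/(2*A); X=ox+t*dx;Z=oz+t*dz
        out.append((round(X,1),round(Z,1),round(float(np.degrees(np.arctan2(X,Z))),1)))
    return out
E
python3 - <<'E'
from h import *
print(hexq(264,[259,276,311,324]))
E
```

```text
[(np.float64(-9.9), np.float64(11.2), -41.5), (np.float64(-2.2), np.float64(14.8), -8.4), (np.float64(12.1), np.float64(8.9), 53.4), (np.float64(17.7), np.float64(0.2), 89.3)]
```

```bash
sed -i 's/^C0=.*/C0=(0.524,0.1506,np.radians(96.7))/' h.py
python3 - <<'E'
from h import *
o,y=st(); print(proj('wrist',o['eef_pos']))
print(hexq(264,[259,276,311,324]))
E
```

```text
t 13.1 pos [522.7 162.6 125. ] yaw 96.78 F [-0.9  0.2 -0.2] T [0.06 0.01 0.  ] g 36.1 q [ 0.21  0.52 -0.8   1.92  0.48  0.9   0.86]
[320.51064578 307.1143354 ]
[(np.float64(-15.5), np.float64(2.7), -80.0), (np.float64(-6.4), np.float64(13.6), -25.4), (np.float64(8.1), np.float64(12.7), 32.6), (np.float64(13.6), np.float64(6.4), 64.6)]
```

Call:
{"name": "move_arm", "arguments": {
  "steps": [
    {"fingers": 36,"translation": [0,0,4],"turn": 0.0},
    {"fingers": 36,"translation": [0.9,-8,0],"turn": 0},
    {"fingers": 36,"translation": [0,0,-7],"turn": 0},
    {"fingers": 36,"translation": [0,0,0],"turn": 0}
  ]
}}

```text
t: 13.6
eef_pos: [0.5231, 0.154, 0.1211]
tool_rot: [-0.0, 0.664, 0.747, -0.001]
contact_force: [0.1, -0.1, 0.0]
gripper_width: 0.424
```

Run:
```python
from h import *
tipX()
```

```text
t 13.6 pos [523.1 154.  121.1] yaw 96.74 F [ 0.1 -0.1  0. ] T [ 0.02  0.02 -0.07] g 36.2 q [ 0.22  0.52 -0.8   1.92  0.48  0.89  0.87]
TCP X 3.5 Y 0.5 Zrel 9.1  right edge -14.7 left edge 21.6
F clamp X -0.1 Y -0.1 Z 0.0
```

Call:
{"name": "move_arm", "arguments": {
  "steps": [
    {"fingers": 36,"translation": [-0.6,5,0.3],"turn": 0.0},
    {"fingers": 36,"translation": [-0.2,1.7,0.3],"turn": 0},
    {"fingers": 36,"translation": [-0.2,1.5,0.6],"turn": 0},
    {"fingers": 36,"translation": [0,0,0],"turn": 0}
  ]
}}

```text
t: 14.1
eef_pos: [0.5227, 0.1613, 0.123]
tool_rot: [0.001, 0.664, 0.747, -0.001]
contact_force: [0.7, -5.6, 0.3]
gripper_width: 0.423
```

Run:
```python
from h import *
tipX()
```

```text
t 14.1 pos [522.7 161.3 123. ] yaw 96.72 F [ 0.7 -5.6  0.3] T [-1.12 -0.07 -0.01] g 36.1 q [ 0.21  0.52 -0.8   1.92  0.48  0.9   0.85]
TCP X 10.8 Y 0.0 Zrel 11.0  right edge -7.3 left edge 28.8
F clamp X -5.7 Y -0.0 Z 0.3
```

Call:
{"name": "move_arm", "arguments": {
  "steps": [
    {"fingers": 36,"translation": [-0.3,2.5,0.3],"turn": 0.0},
    {"fingers": 36,"translation": [-0.2,2,0.4],"turn": 0},
    {"fingers": 36,"translation": [0,0,0],"turn": 0}
  ]
}}

```text
t: 14.48
eef_pos: [0.5226, 0.1618, 0.123]
tool_rot: [0.002, 0.665, 0.746, -0.003]
contact_force: [2.6, -12.8, 0.5]
gripper_width: 0.421
```

Run:
```python
from h import *
tipX();im=snap('wrist','w11'); cv2.imwrite('pics/w11c.png',cv2.resize(im[150:420,200:420],None,fx=2.7,fy=2.2,interpolation=cv2.INTER_CUBIC))
```

```text
t 14.47 pos [522.6 161.8 123. ] yaw 96.57 F [  2.6 -12.8   0.5] T [-2.96 -0.42  0.04] g 36.0 q [ 0.2   0.52 -0.8   1.92  0.48  0.9   0.85]
TCP X 11.3 Y 0.0 Zrel 11.0  right edge -6.7 left edge 29.3
F clamp X -13.0 Y -1.1 Z 0.5
```

View pics/w11c.png

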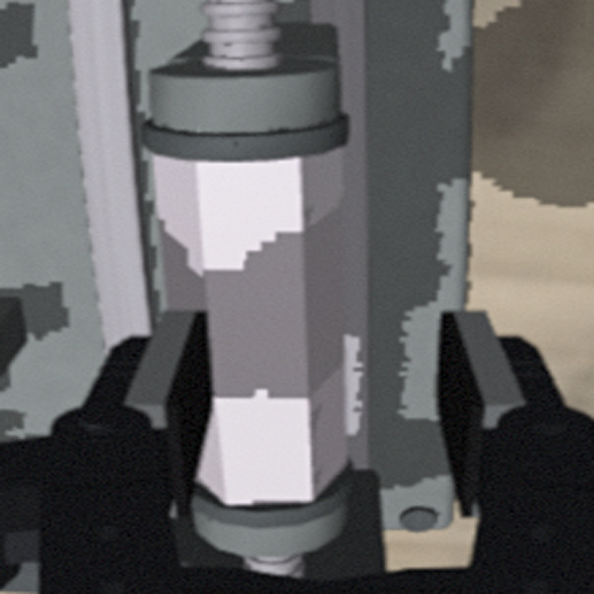

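Call:
{"name": "move_arm", "arguments": {
  "steps": [
    {"fingers": 36,"translation": [-0.2,2,0.3],"turn": 0.0},
    {"fingers": 36,"translation": [-0.2,2,0.3],"turn": 0},
    {"fingers": 36,"translation": [0,0,0],"turn": 0}
  ]
}}

```text
t: 14.9
eef_pos: [0.5224, 0.1639, 0.1238]
tool_rot: [0.003, 0.666, 0.746, -0.005]
contact_force: [0.7, -18.0, 4.4]
gripper_width: 0.424
```

Run:
```python
from h import *
tipX()
```

```text
t 14.9 pos [522.4 163.9 123.8] yaw 96.49 F [  0.7 -18.    4.4] T [-3.94 -0.18 -0.04] g 36.2 q [ 0.19  0.52 -0.79  1.91  0.48  0.91  0.84]
TCP X 13.4 Y 0.0 Zrel 11.8  right edge -4.7 left edge 31.6
F clamp X -18.0 Y 1.4 Z 4.4
```

Call:
{"name": "move_arm", "arguments": {
  "steps": [
    {"fingers": 36,"translation": [-0.2,2,0],"turn": 0.0},
    {"fingers": 36,"translation": [-0.2,2,-0.1],"turn": 0},
    {"fingers": 36,"translation": [0,0,0],"turn": 0}
  ]
}}

```text
t: 15.28
eef_pos: [0.5218, 0.169, 0.1246]
tool_rot: [0.003, 0.666, 0.746, -0.004]
contact_force: [-2.8, -14.9, 13.2]
gripper_width: 0.425
```

Run:
```python
from h import *
tipX()
im=snap('wrist','w12'); cv2.imwrite('pics/w12c.png',cv2.resize(im[150:420,200:420],None,fx=2.7,fy=2.2,interpolation=cv2.INTER_CUBIC))
```

```text
t 15.28 pos [521.8 169.  124.6] yaw 96.51 F [ -2.8 -14.9  13.2] T [-3.68  0.57 -0.05] g 36.3 q [ 0.19  0.53 -0.8   1.91  0.48  0.91  0.83]
TCP X 18.6 Y -0.0 Zrel 12.6  right edge 0.4 left edge 36.7
F clamp X -14.5 Y 4.5 Z 13.2
```

View pics/w12c.png

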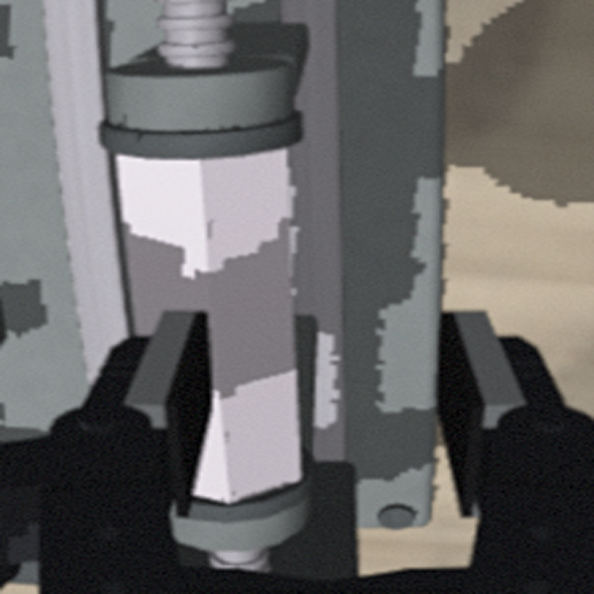

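Call:
{"name": "move_arm", "arguments": {
  "steps": [
    {"fingers": 36,"translation": [-0.2,2,-0.3],"turn": 0.0},
    {"fingers": 36,"translation": [-0.2,2,-0.4],"turn": 0},
    {"fingers": 36,"translation": [0,0,0],"turn": 0}
  ]
}}

```text
t: 15.7
eef_pos: [0.5219, 0.1781, 0.1246]
tool_rot: [0.001, 0.665, 0.747, -0.0]
contact_force: [-0.5, -4.0, 6.8]
gripper_width: 0.425
```

Run:
```python
from h import *
tipX()
im=snap('wrist','w13'); cv2.imwrite('pics/w13c.png',cv2.resize(im[150:420,200:420],None,fx=2.7,fy=2.2,interpolation=cv2.INTER_CUBIC))
```

```text
t 15.7 pos [521.9 178.1 124.6] yaw 96.69 F [-0.5 -4.   6.8] T [-1.05  0.03 -0.05] g 36.3 q [ 0.18  0.53 -0.8   1.91  0.48  0.9   0.83]
TCP X 27.6 Y -1.1 Zrel 12.6  right edge 9.4 left edge 45.7
F clamp X -3.9 Y 0.9 Z 6.8
```

View pics/w13c.png

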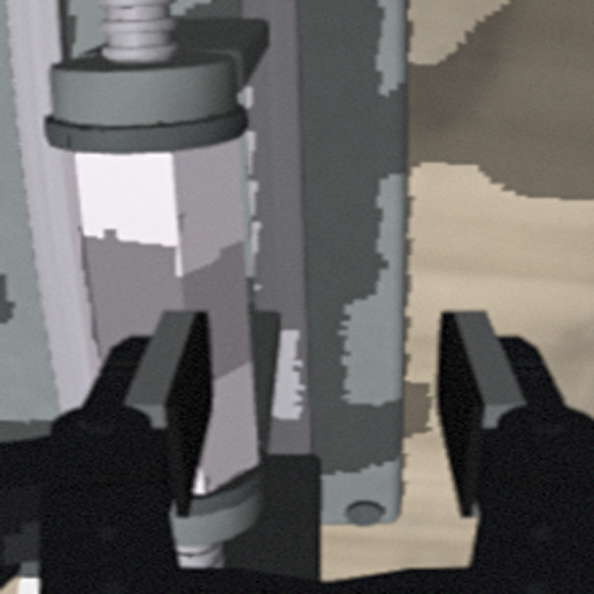

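Run:
```python
from h import *
print(hexq(259,[231.5,266.7,292.6]))
```

```text
[(np.float64(-9.9), np.float64(11.3), -41.4), (np.float64(5.7), np.float64(13.9), 22.4), (np.float64(15.2), np.float64(-1.2), 94.6)]
```

```bash
cat >> h.py <<'E'
from scipy.optimize import least_squares
def hexfit(row,cols,ks,th0=0.,cam='wrist'):
    """cols: pixel columns of corners th+60*k at given row; returns th (deg), X bias (mm)"""
    c,s=np.cos(C0[2]),np.sin(C0[2]); rays=[]
    for col in cols:
        o,d=ray(cam,(col,row)); oc=o[:2]-np.array(C0[:2]); rays.append(((c*oc[0]+s*oc[1])*1000,(o[2]-.112)*1000,c*d[0]+s*d[1],d[2]))
    def f(p):
        e=[]
        for (ox,oz,dx,dz),k in zip(rays,ks):
            a=np.radians(p[0]+60*k);X=15.01*np.sin(a)+p[1];Z=15.01*np.cos(a)
            e.append(((X-ox)*dz-(Z-oz)*dx)/np.hypot(dx,dz))
        return e
    r=least_squares(f,[th0,0.]); th=r.x[0]; 
    print('theta %.1f bias %.1f res'%tuple(r.x),np.round(r.fun,2),' q candidates(deg):',[round((th+35-60*k+30)%360,1) for k in range(3)])
    return r.x
E
python3 - <<'E'
from h import *
hexfit(259,[231.5,266.7,292.6],[-1,0,1],15)
hexfit(259,[231.5,266.7,292.6],[-1,0,1],0)
E
```

```text
theta 19.5 bias 0.5 res [-0.6   0.26  0.32]  q candidates(deg): [np.float64(84.5), np.float64(24.5), np.float64(324.5)]
theta 19.5 bias 0.5 res [-0.6   0.26  0.32]  q candidates(deg): [np.float64(84.5), np.float64(24.5), np.float64(324.5)]
```

Call:
{"name": "move_arm", "arguments": {
  "steps": [
    {"fingers": 36,"translation": [0,0,7],"turn": 0.0},
    {"fingers": 36,"translation": [1.5,-13,0],"turn": 0},
    {"fingers": 36,"translation": [1.5,-13,0],"turn": 0},
    {"fingers": 36,"translation": [0,0,-10],"turn": 0},
    {"fingers": 36,"translation": [0,0,0],"turn": 0}
  ]
}}

```text
t: 16.38
eef_pos: [0.5231, 0.1528, 0.1194]
tool_rot: [-0.001, 0.664, 0.748, -0.001]
contact_force: [-0.5, -0.1, -0.1]
gripper_width: 0.421
```

```bash
sed -i 's/(th+35-60\*k+30)%360/(th+35+60*k)%360/' h.py
python3 - <<'E'
from h import *
tipX()
im=snap('wrist','w14'); cv2.imwrite('pics/w14c.png',cv2.resize(im[150:420,220:440],None,fx=2.7,fy=2.2,interpolation=cv2.INTER_CUBIC))
E
```

```text
t 16.38 pos [523.1 152.8 119.4] yaw 96.75 F [-0.5 -0.1 -0.1] T [-0.01  0.03 -0.06] g 35.9 q [ 0.22  0.53 -0.8   1.93  0.48  0.89  0.87]
TCP X 2.3 Y 0.6 Zrel 7.4  right edge -15.7 left edge 20.2
F clamp X -0.0 Y 0.5 Z -0.1
```

View pics/w14c.png

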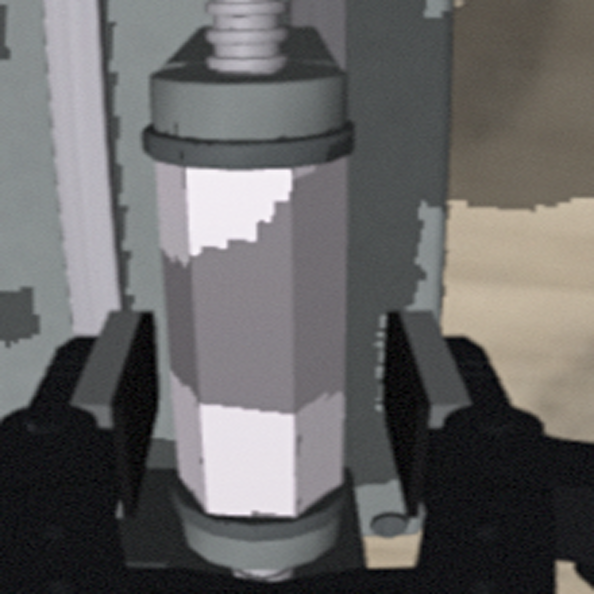

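Run:
```python
from h import *
hexfit(259,[281.5,291.5,328.5,348.1],[-2,-1,0,1],20)
hexfit(259,[291.5,328.5],[-1,0],20)
```

```text
theta 22.5 bias 0.1 res [ 0.26  0.08  0.02 -0.36]  q candidates(deg): [np.float64(57.5), np.float64(117.5), np.float64(177.5)]
theta 21.3 bias 0.5 res [-0.  0.]  q candidates(deg): [np.float64(56.3), np.float64(116.3), np.float64(176.3)]
```

Call:
{"name": "move_arm", "arguments": {
  "steps": [
    {"fingers": 36,"translation": [-0.6,5,0.4],"turn": 0.0},
    {"fingers": 36,"translation": [-0.3,3,0.3],"turn": 0},
    {"fingers": 36,"translation": [-0.3,3,0.3],"turn": 0},
    {"fingers": 36,"translation": [0,0,0],"turn": 0}
  ]
}}

```text
t: 16.92
eef_pos: [0.5231, 0.1593, 0.1208]
tool_rot: [0.002, 0.665, 0.747, -0.003]
contact_force: [3.4, -11.4, 0.9]
gripper_width: 0.423
```

Run:
```python
from h import *
tipX()
```

```text
t 16.93 pos [523.1 159.3 120.8] yaw 96.61 F [  3.4 -11.4   0.9] T [-2.7  -0.44  0.06] g 36.2 q [ 0.2   0.53 -0.79  1.92  0.48  0.9   0.85]
TCP X 8.7 Y -0.2 Zrel 8.8  right edge -9.4 left edge 26.8
F clamp X -11.7 Y -2.0 Z 0.9
```

Call:
{"name": "move_arm", "arguments": {
  "steps": [
    {"fingers": 36,"translation": [-0.3,2.5,0.5],"turn": 0.0},
    {"fingers": 36,"translation": [-0.3,2.5,0.7],"turn": 0},
    {"fingers": 36,"translation": [0,0,0],"turn": 0}
  ]
}}

```text
t: 17.3
eef_pos: [0.523, 0.1609, 0.1218]
tool_rot: [0.004, 0.666, 0.746, -0.005]
contact_force: [2.5, -19.1, 3.0]
gripper_width: 0.422
```

Run:
```python
from h import *
tipX()
```

```text
t 17.3 pos [523.  160.9 121.8] yaw 96.48 F [  2.5 -19.1   3. ] T [-4.34 -0.58  0.01] g 36.1 q [ 0.2   0.53 -0.79  1.92  0.49  0.91  0.84]
TCP X 10.3 Y -0.2 Zrel 9.8  right edge -7.7 left edge 28.3
F clamp X -19.2 Y -0.3 Z 3.0
```

Call:
{"name": "move_arm", "arguments": {
  "steps": [
    {"fingers": 36,"translation": [-0.2,2,0.6],"turn": 0.0},
    {"fingers": 36,"translation": [-0.2,2,0.5],"turn": 0},
    {"fingers": 36,"translation": [0,0,0],"turn": 0}
  ]
}}

```text
t: 17.68
eef_pos: [0.5226, 0.1649, 0.1237]
tool_rot: [0.004, 0.666, 0.746, -0.006]
contact_force: [-1.0, -18.9, 12.2]
gripper_width: 0.421
```

Run:
```python
from h import *
tipX()
```

```text
t 17.68 pos [522.6 164.9 123.7] yaw 96.46 F [ -1.  -18.9  12.2] T [-4.63  0.15  0.02] g 35.9 q [ 0.19  0.53 -0.79  1.91  0.48  0.91  0.84]
TCP X 14.4 Y -0.2 Zrel 11.7  right edge -3.6 left edge 32.3
F clamp X -18.7 Y 3.2 Z 12.2
```

Call:
{"name": "move_arm", "arguments": {
  "steps": [
    {"fingers": 36,"translation": [-0.2,2,0.2],"turn": 0.0},
    {"fingers": 36,"translation": [-0.1,1,0],"turn": 0},
    {"fingers": 36,"translation": [0,0,0],"turn": 0}
  ]
}}

```text
t: 18.05
eef_pos: [0.5219, 0.1698, 0.1245]
tool_rot: [0.003, 0.666, 0.746, -0.005]
contact_force: [-1.6, -17.2, 14.2]
gripper_width: 0.42
```

Run:
```python
from h import *
tipX()
im=snap('wrist','w15'); cv2.imwrite('pics/w15c.png',cv2.resize(im[150:420,200:420],None,fx=2.7,fy=2.2,interpolation=cv2.INTER_CUBIC))
```

```text
t 18.05 pos [521.9 169.8 124.5] yaw 96.53 F [ -1.6 -17.2  14.2] T [-3.99  0.56 -0.01] g 35.9 q [ 0.18  0.53 -0.8   1.91  0.48  0.91  0.83]
TCP X 19.3 Y -0.2 Zrel 12.5  right edge 1.4 left edge 37.3
F clamp X -16.9 Y 3.6 Z 14.2
```

View pics/w15c.png

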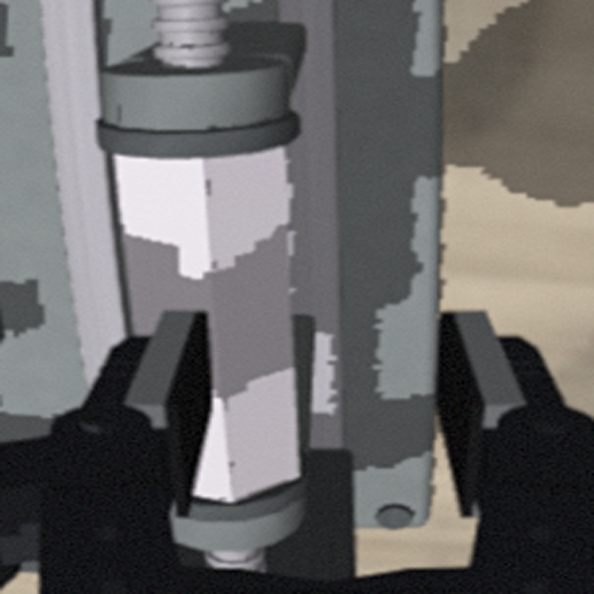

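Call:
{"name": "move_arm", "arguments": {
  "steps": [
    {"fingers": 36,"translation": [-0.1,1,-0.7],"turn": 0.0},
    {"fingers": 36,"translation": [-0.1,1,-0.7],"turn": 0},
    {"fingers": 36,"translation": [0,0,0],"turn": 0}
  ]
}}

```text
t: 18.48
eef_pos: [0.5215, 0.173, 0.1239]
tool_rot: [0.003, 0.665, 0.747, -0.004]
contact_force: [-4.7, -16.5, 20.7]
gripper_width: 0.418
```

Run:
```python
from h import *
tipX()
im=snap('wrist','w16'); cv2.imwrite('pics/w16c.png',cv2.resize(im[150:420,180:400],None,fx=2.7,fy=2.2,interpolation=cv2.INTER_CUBIC))
```

```text
t 18.48 pos [521.5 173.  123.9] yaw 96.58 F [ -4.7 -16.5  20.7] T [-3.97  1.12 -0.15] g 35.7 q [ 0.18  0.53 -0.8   1.91  0.48  0.91  0.83]
TCP X 22.5 Y -0.1 Zrel 11.9  right edge 4.7 left edge 40.4
F clamp X -15.8 Y 6.6 Z 20.7
```

View pics/w16c.png

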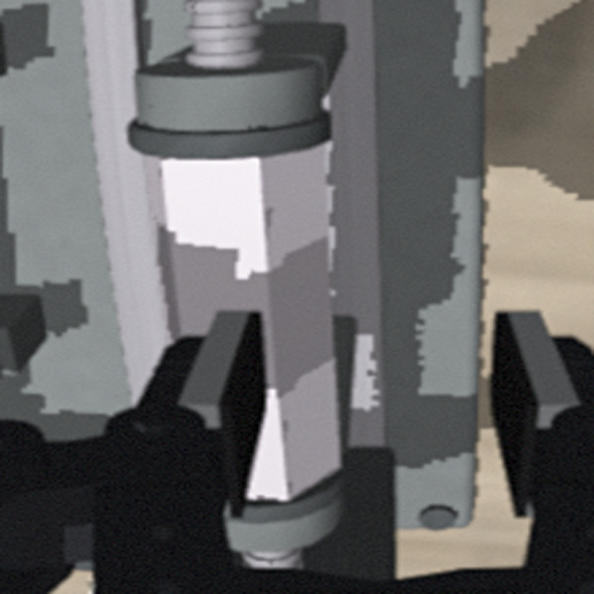

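Call:
{"name": "move_arm", "arguments": {
  "steps": [
    {"fingers": 36,"translation": [-0.1,1,-0.8],"turn": 0.0},
    {"fingers": 36,"translation": [-0.1,1,-0.8],"turn": 0},
    {"fingers": 36,"translation": [0,0,0],"turn": 0}
  ]
}}

```text
t: 18.9
eef_pos: [0.5212, 0.1753, 0.1233]
tool_rot: [0.003, 0.665, 0.747, -0.004]
contact_force: [-8.9, -16.9, 30.3]
gripper_width: 0.418
```

Run:
```python
from h import *
tipX()
im=snap('wrist','w17'); cv2.imwrite('pics/w17c.png',cv2.resize(im[150:420,180:400],None,fx=2.7,fy=2.2,interpolation=cv2.INTER_CUBIC))
```

```text
t 18.9 pos [521.2 175.3 123.3] yaw 96.58 F [ -8.9 -16.9  30.3] T [-4.54  1.85 -0.17] g 35.7 q [ 0.17  0.53 -0.79  1.91  0.49  0.91  0.82]
TCP X 24.8 Y -0.1 Zrel 11.3  right edge 7.0 left edge 42.7
F clamp X -15.7 Y 10.8 Z 30.3
```

View pics/w17c.png

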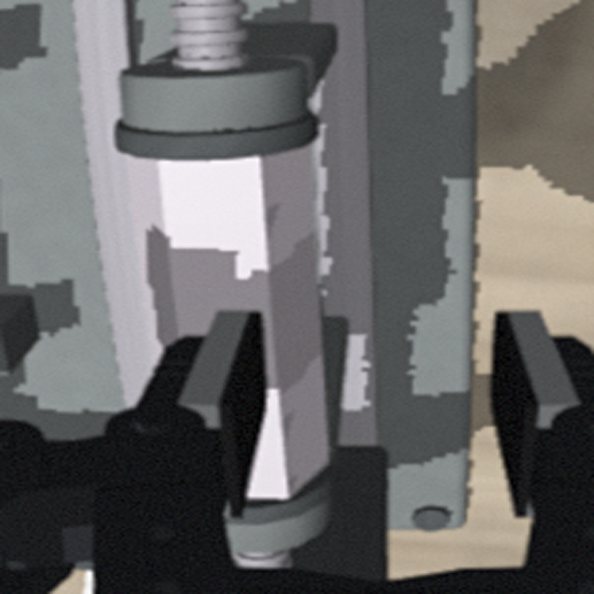

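Run:
```python
from h import *
tipX()
hexfit(245.5,[233.7,241.1,278.1,300.4],[-2,-1,0,1],20)
hexfit(245.5,[241.1,278.1],[-1,0],20)
```

```text
t 18.95 pos [521.2 175.2 123.3] yaw 96.58 F [ -8.7 -17.2  29.4] T [-4.49  1.81 -0.27] g 36.2 q [ 0.17  0.53 -0.79  1.91  0.49  0.91  0.82]
TCP X 24.8 Y -0.1 Zrel 11.3  right edge 6.7 left edge 42.9
F clamp X -16.0 Y 10.7 Z 29.4
theta 27.2 bias 0.7 res [-0.12 -0.34  0.18  0.26]  q candidates(deg): [np.float64(62.2), np.float64(122.2), np.float64(182.2)]
theta 39.6 bias -2.1 res [-0.07  0.07]  q candidates(deg): [np.float64(74.6), np.float64(134.6), np.float64(194.6)]
```

Call:
{"name": "move_arm", "arguments": {
  "steps": [
    {"fingers": 36,"translation": [0,0,10],"turn": 0.0},
    {"fingers": 36,"translation": [0,0,40],"turn": 0},
    {"fingers": 36,"translation": [2,-15,30],"turn": 0},
    {"fingers": 36,"translation": [2,-15,0],"turn": 0},
    {"fingers": 36,"translation": [0,0,0],"turn": 0}
  ]
}}

```text
t: 19.58
eef_pos: [0.525, 0.149, 0.2005]
tool_rot: [-0.0, 0.665, 0.747, -0.0]
contact_force: [0.5, 0.2, -0.2]
gripper_width: 0.421
```

Run:
```python
from h import *
tipX()
im=snap('wrist','w18'); cv2.imwrite('pics/w18c.png',cv2.resize(im[150:330,270:400],None,fx=4.4,fy=3.3,interpolation=cv2.INTER_CUBIC))
```

```text
t 19.57 pos [525.  149.  200.5] yaw 96.66 F [ 0.5  0.2 -0.2] T [ 0.03  0.06 -0.02] g 35.9 q [ 0.29  0.43 -0.86  1.85  0.37  1.03  0.96]
TCP X -1.7 Y -0.8 Zrel 88.5  right edge -19.7 left edge 16.3
F clamp X 0.1 Y -0.5 Z -0.2
```

View pics/w18.png

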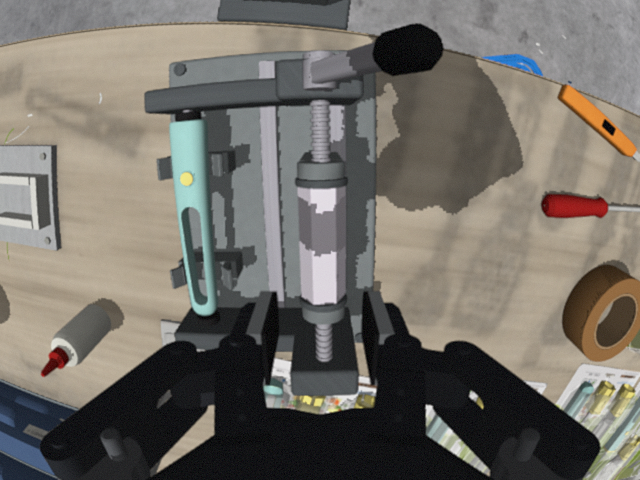

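View pics/w18c.png

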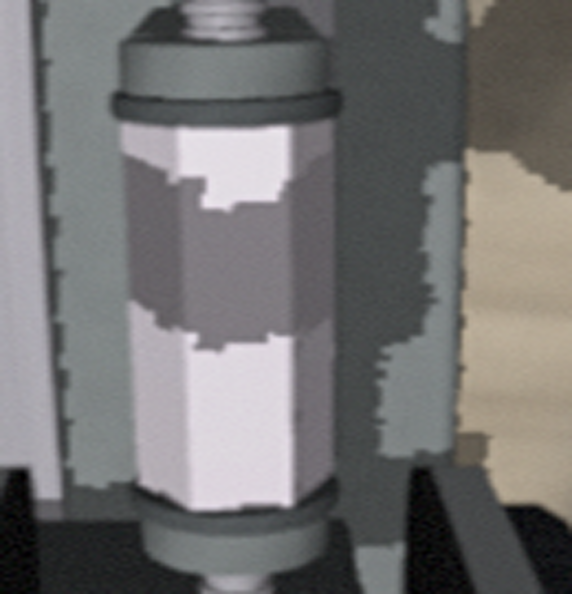

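Run:
```python
from h import *
hexfit(240.9,[299.8,312.3,336.6,345.7],[-2,-1,0,1],28)
hexfit(240.9,[312.3,336.6],[-1,0],28)
im=cv2.imread('pics/w18.png'); cv2.imwrite('pics/w18h.png',np.vstack([cv2.resize(im[80:130,140:260],None,fx=6,fy=6,interpolation=cv2.INTER_CUBIC),cv2.resize(im[285:335,140:260],None,fx=6,fy=6,interpolation=cv2.INTER_CUBIC)]))
K,R,t=cal('wrist')
for n in ('handle_mid','jaw_near_face','jaw_far_face','lever_tip','lever_hinge'):
    r=place_of('wrist',n);print(n,[(np.round(a['xy'],1),round(a['conf'],2)) for a in r[:2]])
```

```text
theta 33.9 bias 0.9 res [-0.09 -0.03  0.04  0.07]  q candidates(deg): [np.float64(68.9), np.float64(128.9), np.float64(188.9)]
theta 29.3 bias 1.9 res [-0.01  0.01]  q candidates(deg): [np.float64(64.3), np.float64(124.3), np.float64(184.3)]
handle_mid [(array([193.2, 227.4]), 0.81), (array([324.1, 244.1]), 0.51)]
jaw_near_face [(array([187.1, 117.3]), 0.5)]
jaw_far_face [(array([205.2, 314.5]), 0.54)]
lever_tip [(array([407.5,  50.3]), 0.73)]
lever_hinge [(array([318.6,  71.6]), 0.56), (array([601.8, 128.9]), 0.16)]
```

View pics/w18h.png

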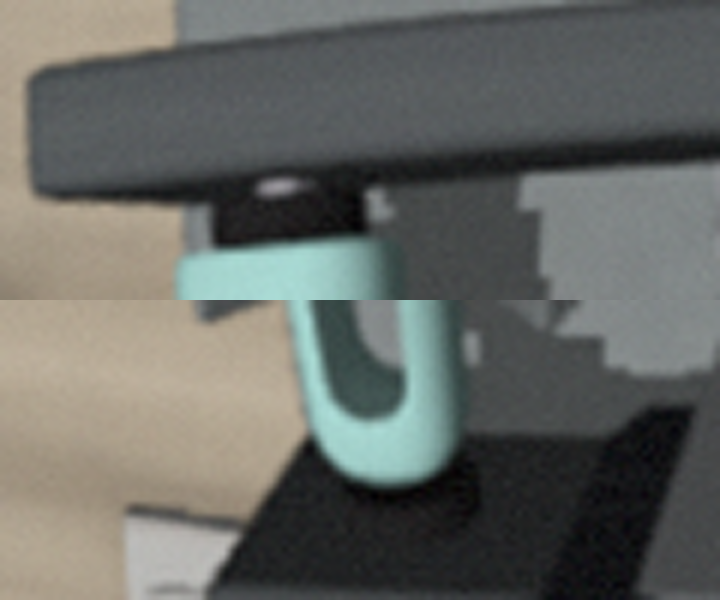

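Run:
```python
from h import *
c,s=np.cos(C0[2]),np.sin(C0[2])
def cl(p): d=p[:2]-np.array(C0[:2]); return np.array([c*d[0]+s*d[1],-s*d[0]+c*d[1],p[2]])*1000
h=atz('wrist',(318.6,71.6),.142); print('hinge',h,cl(h))
o,d=ray('wrist',(407.5,50.3)); 
for Y in (100,105,110,115):
    co=cl(o); dd=np.array([c*d[0]+s*d[1],-s*d[0]+c*d[1],d[2]])*1000; t=(Y-co[1])/dd[1]; p=co+t*dd; print(Y,p.round(1),'len',np.hypot(p[0],p[2]-142),'ang',np.arctan2(p[2]-142,p[0]))
snap('side','s18'); snap('top','t18')
obs=[]
for cam in('side','top'):
    r=place_of(cam,'lever_tip');print(cam,[(np.round(a['xy'],1),round(a['conf'],2)) for a in r[:2]]); obs+= [(cam,r[0]['xy'])] if r else []
if len(obs)==2: p,e=tri(obs);print(p,cl(p),e)
i=cv2.imread('pics/s18.png'); cv2.imwrite('pics/cs18.png',cv2.resize(i[200:330,230:400],None,fx=4,fy=4,interpolation=cv2.INTER_CUBIC))
```

```text
hinge [0.41897509 0.1373633  0.142     ] [ -0.89296975 105.85198885 142.        ]
100 [ 26.5 100.  231. ] len 92.83298146202907 ang 1.2815377763354439
105 [ 31.7 105.  208.6] len 73.79591565687947 ang 1.126275645903193
110 [ 37.  110.  186.3] len 57.69019738057443 ang 0.8747936369346085
115 [ 42.2 115.  163.9] len 47.59125513838167 ang 0.47865867423111413
side [(array([305.1, 302.3]), 0.57), (array([343.2, 262.9]), 0.55)]
top [(array([270.2, 300.4]), 0.48)]
[0.4689126  0.18366164 0.0419702 ] [39.26293421 50.85386007 41.97019652] [np.float64(0.03372273512013569), np.float64(0.033722735120135676)]
```

View pics/cs18.png

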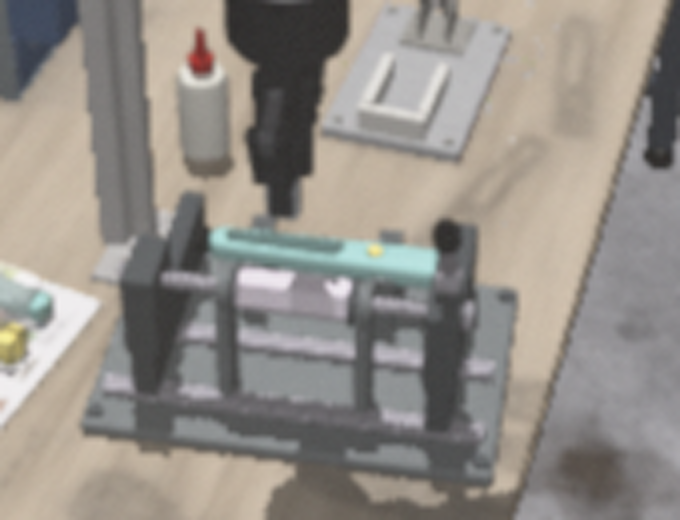

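Call:
{"name": "move_arm", "arguments": {
  "steps": [
    {"fingers": 0,"translation": [0,0,45],"turn": 0.0},
    {"fingers": 0,"translation": [-36,6,3],"turn": 0},
    {"fingers": 0,"translation": [-36,6,0],"turn": 0},
    {"fingers": 0,"translation": [-37,6,0],"turn": 0},
    {"fingers": 0,"translation": [0,0,0],"turn": 0}
  ]
}}

```text
t: 20.7
eef_pos: [0.4139, 0.1687, 0.2492]
tool_rot: [0.001, 0.663, 0.749, -0.001]
contact_force: [1.3, 0.2, -0.7]
gripper_width: -0.002
```

Run:
```python
from h import *
tipX()
snap('wrist','w19')
```

```text
t 20.7 pos [413.9 168.7 249.2] yaw 96.93 F [ 1.3  0.2 -0.7] T [ 0.04 -0.06 -0.02] g -0.2 q [ 0.37  0.18 -0.98  2.    0.18  1.04  1.  ]
TCP X 30.8 Y 107.3 Zrel 137.2  right edge 30.9 left edge 30.7
F clamp X 0.1 Y -1.3 Z -0.7
```

View pics/w19.png

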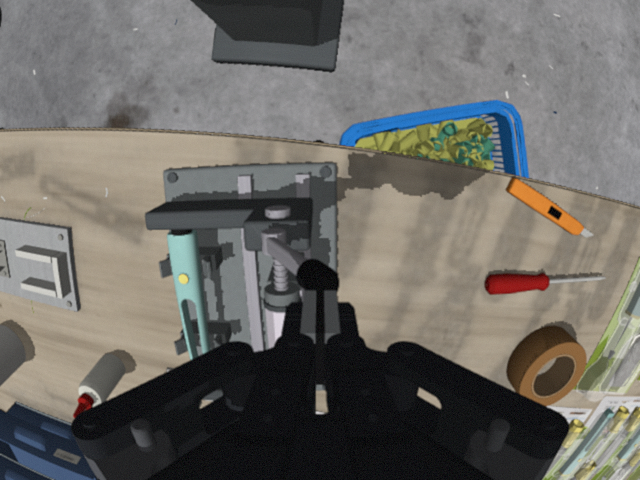

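Run:
```python
from h import *
c,s=np.cos(C0[2]),np.sin(C0[2])
for X,Y,Z in ((31.7,105.5,208.6),(31.7,110,208.6),(31.7,105.5,222),(0,105.5,142)):
    print(X,Y,Z,proj('wrist',[C0[0]+(c*X-s*Y)/1000,C0[1]+(s*X+c*Y)/1000,Z/1000]))
r=place_of('wrist','lever_tip');print([(a['xy'],a['conf']) for a in r])
r=place_of('wrist','lever_hinge');print([(a['xy'],a['conf']) for a in r])
```

```text
31.7 105.5 208.6 [323.26714925 271.9497385 ]
31.7 110 208.6 [323.31113282 264.1285325 ]
31.7 105.5 222 [323.45718408 282.01628243]
0 105.5 142 [277.87427979 236.11058733]
[([320.1, 275.2], 0.84)]
[([274.4, 241.9], 0.77)]
```

Call:
{"name": "move_arm", "arguments": {
  "steps": [
    {"fingers": 0,"translation": [2.5,1,-21],"turn": 0.0},
    {"fingers": 0,"translation": [-1,8,-9],"turn": 0},
    {"fingers": 0,"translation": [-1.3,11,-9],"turn": 0},
    {"fingers": 0,"translation": [-1.2,10,-10],"turn": 0},
    {"fingers": 0,"translation": [0,0,0],"turn": 0}
  ]
}}

```text
t: 21.48
eef_pos: [0.4153, 0.2004, 0.2002]
tool_rot: [-0.001, 0.663, 0.748, 0.001]
contact_force: [0.2, -0.2, 1.8]
gripper_width: 0.003
```

Run:
```python
from h import *
tipX()
snap('wrist','w20')
```

```text
t 21.48 pos [415.3 200.4 200.2] yaw 96.89 F [ 0.2 -0.2  1.8] T [ 0.13  0.02 -0.  ] g 0.2 q [ 0.25  0.29 -0.96  2.03  0.29  0.96  0.84]
TCP X 62.2 Y 102.2 Zrel 88.2  right edge 62.0 left edge 62.3
F clamp X -0.2 Y -0.2 Z 1.8
```

View pics/w20.png

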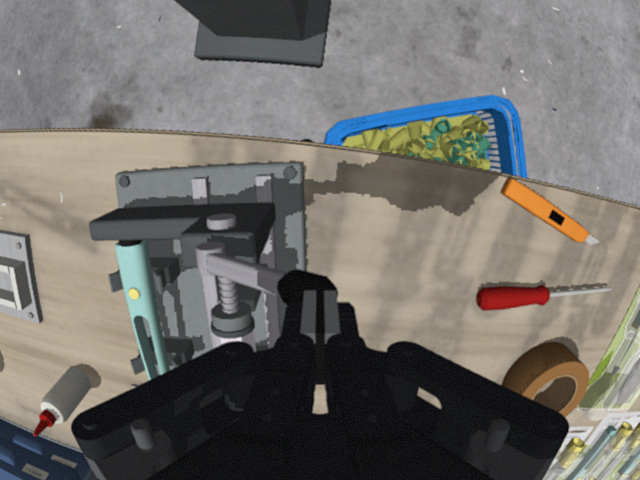

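Contact is good (1.8 N) and the lever is following. Continuing down the arc.

Call:
{"name": "move_arm", "arguments": {
  "steps": [
    {"fingers": 0,"translation": [-0.8,7,-12],"turn": 0.0},
    {"fingers": 0,"translation": [-0.5,4,-12],"turn": 0},
    {"fingers": 0,"translation": [0,1,-11],"turn": 0},
    {"fingers": 0,"translation": [0,0,-7],"turn": 0},
    {"fingers": 0,"translation": [0,0,-3],"turn": 0},
    {"fingers": 0,"translation": [0,0,0],"turn": 0}
  ]
}}

```text
t: 22.28
eef_pos: [0.4135, 0.2097, 0.1552]
tool_rot: [0.0, 0.664, 0.748, -0.001]
contact_force: [-1.9, -1.8, 4.8]
gripper_width: 0.003
```

Run:
```python
from h import *
tipX()
snap('wrist','w21')
```

```text
t 22.27 pos [413.5 209.7 155.2] yaw 96.75 F [-1.9 -1.8  4.8] T [-0.13  0.48  0.02] g 0.3 q [ 0.17  0.36 -0.91  2.07  0.38  0.88  0.73]
TCP X 71.6 Y 102.8 Zrel 43.2  right edge 71.4 left edge 71.7
F clamp X -1.6 Y 2.1 Z 4.8
```

View pics/w21.png

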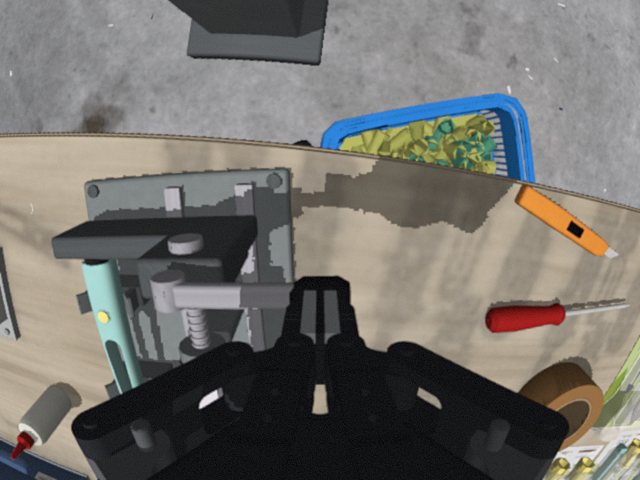

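Call:
{"name": "move_arm", "arguments": {
  "steps": [
    {"fingers": 0,"translation": [0,0,-2],"turn": 0.0},
    {"fingers": 0,"translation": [0,0,0],"turn": 0}
  ]
}}

```text
t: 22.58
eef_pos: [0.4137, 0.2099, 0.1545]
tool_rot: [0.001, 0.664, 0.747, -0.001]
contact_force: [-6.2, -3.7, 21.4]
gripper_width: -0.003
```

Run:
```python
from h import *
tipX()
```

```text
t 22.57 pos [413.7 209.9 154.5] yaw 96.75 F [-6.2 -3.7 21.4] T [-0.78  1.42  0.01] g -0.3 q [ 0.17  0.36 -0.91  2.07  0.38  0.88  0.73]
TCP X 71.7 Y 102.6 Zrel 42.5  right edge 71.9 left edge 71.6
F clamp X -3.0 Y 6.6 Z 21.4
```

Hit the stop (21 N). I'll lift away and check the clamp.

Call:
{"name": "move_arm", "arguments": {
  "steps": [
    {"fingers": 0,"translation": [0,0,30],"turn": 0.0},
    {"fingers": 0,"translation": [0,0,50],"turn": 0},
    {"fingers": 20,"translation": [30,-20,20],"turn": 0},
    {"fingers": 36,"translation": [40,-20,0],"turn": 0},
    {"fingers": 36,"translation": [38,-22,0],"turn": 0},
    {"fingers": 36,"translation": [0,0,0],"turn": 0}
  ]
}}

```text
t: 23.32
eef_pos: [0.524, 0.1446, 0.2521]
tool_rot: [-0.0, 0.667, 0.745, -0.001]
contact_force: [-0.6, 0.5, 0.7]
gripper_width: 0.419
```

Run:
```python
from h import *
tipX()
im=snap('wrist','w22')
for n in ('lever_tip','lever_hinge','handle_mid'):
    r=place_of('wrist',n);print(n,[(np.round(a['xy'],1),round(a['conf'],2)) for a in r[:2]])
    if r: print(atz('wrist',r[0]['xy'],{'lever_tip':.1465,'lever_hinge':.142,'handle_mid':.0515}[n]))
i=snap('side','s22'); cv2.imwrite('pics/cs22.png',cv2.resize(i[200:330,230:400],None,fx=4,fy=4,interpolation=cv2.INTER_CUBIC))
```

```text
t 23.32 pos [524.  144.6 252.1] yaw 96.4 F [-0.6  0.5  0.7] T [-0.    0.05  0.03] g 35.8 q [ 0.34  0.37 -0.9   1.8   0.32  1.13  1.01]
TCP X -6.0 Y 0.7 Zrel 140.1  right edge -23.9 left edge 11.9
F clamp X 0.6 Y 0.6 Z 0.7
lever_tip [(array([432. ,  86.3]), 0.83)]
[0.40619986 0.21051387 0.1465    ]
lever_hinge [(array([325.3,  86.2]), 0.7), (array([215.7, 206.5]), 0.51)]
[0.41720961 0.13889031 0.142     ]
handle_mid [(array([217.9, 214.5]), 0.86)]
[0.53826185 0.04905635 0.0515    ]
```

View pics/w22.png

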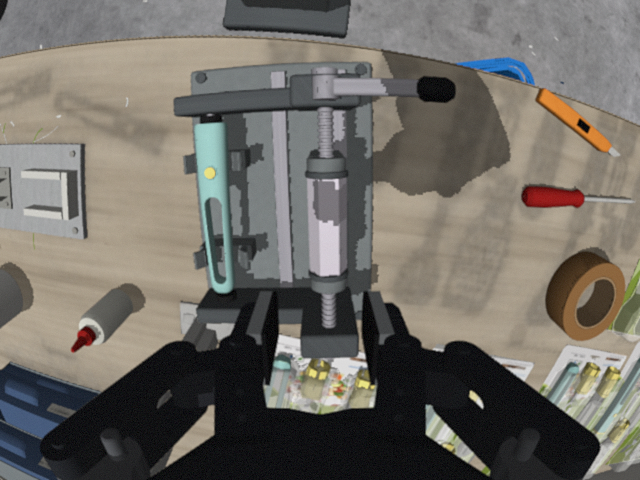

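View pics/cs22.png

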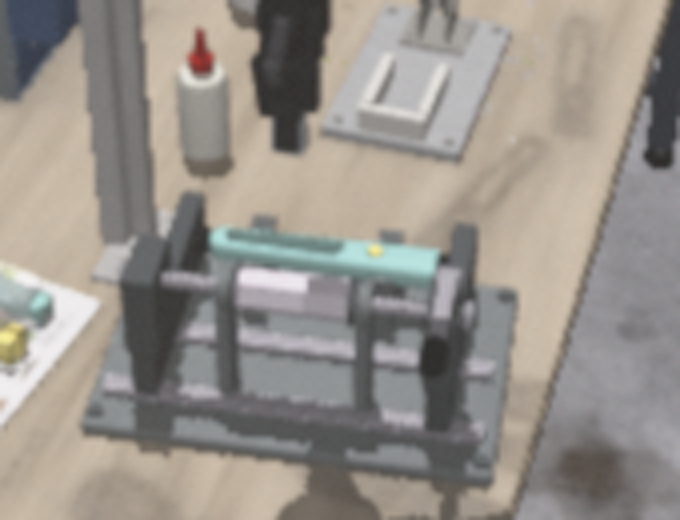

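Run:
```python
from h import *
im=cv2.imread('pics/w22.png'); cv2.imwrite('pics/w22c.png',cv2.resize(im[150:300,280:380],None,fx=6,fy=4,interpolation=cv2.INTER_CUBIC))
```

```text
(no output)
```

View pics/w22c.png

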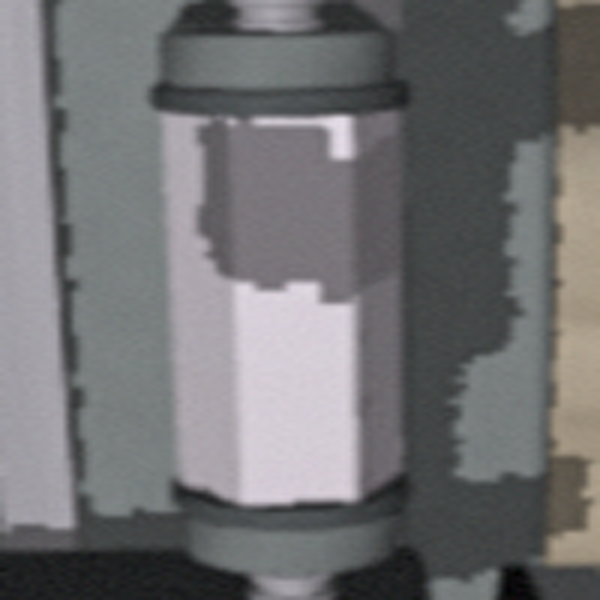

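Run:
```python
from h import *
# crop y=300 -> row 225 ; x/6+280
hexfit(225,[280+168/6,280+233/6,280+357/6,280+405/6],[-2,-1,0,1],30)
hexfit(225,[280+233/6,280+357/6],[-1,0],30)
hand_in()
st()
```

```text
theta 32.7 bias 4.7 res [-0.79 -0.28  0.42  0.65]  q candidates(deg): [np.float64(67.7), np.float64(127.7), np.float64(187.7)]
theta 28.6 bias 5.7 res [-0.33  0.33]  q candidates(deg): [np.float64(63.6), np.float64(123.6), np.float64(183.6)]
the job is handed in; nothing more can be done
the job is handed in; nothing more can be done
```

The handle is clamped in the cradle, the turnbuckle body is turned to about 2.2 rad and the lock lever is flat. I handed the job in at about 23 s.

- **Handle:** I gripped it at its middle, laid it in the cradle lengthwise between the jaws, and let go. The last wrist picture still shows it in both saddles with a pad against each end. The network's handle position there was about 5 mm from where I had set it. I put that down to camera error, since both saddle cheeks still bracket the handle.
- **Turnbuckle:** The moves only turn the tool about the vertical, so I could not grip the flats and twist. I pushed instead, running the right fingertip over the flats to the left in two strokes. A first try slid over the top without turning the body, because my axis estimate was about 4 mm off sideways; I corrected that from the picture.
- **Clamp check:** Pictures taken after the strokes put the body at 124 to 129 degrees (2.16 to 2.25 rad), inside the 2.0 to 2.4 target. The last picture's angle fit had a sideways error of about 5 mm, but agreed on the angle. I did not measure the pad force directly.
- **Lever:** I pushed it down with shut fingers until it met its stop, where the force rose to about 21 N. The last pictures show it flat.
- **Bystanders:** They looked unmoved in the pictures. The arm ended well above the clamp, touching nothing.

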